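# Fit the new guard pane and try the guard on its springs

## Robot

A 7-joint arm with a two-finger parallel gripper is mounted at the origin on the work surface. World frame = base frame: x ahead of the robot, y to its left, z up, the work surface at z = 0. Lengths are in mm, angles in rad, forces in N, time in s.
With the tool pointing down it reaches from about 400 to 925 mm from the base axis. Payload 5.6 kg.
Tool frame: the origin (TCP) lies on the centre line of the jaws, within the pads' length; the fingertips stand 11 mm ahead of it and the grasp point (between the pads) lies 8 mm behind it (finger_overhang is the z of the fingertips in the tool frame, in mm); z points along the fingers, y is the direction in which the jaws open and shut (so a half turn about z gives the same grasp; the last joint's range is limited). The gripper opens to 85 mm and grips with 20 to 120 N. Pads are 22 mm wide; open, the fingers measure 114 mm over their backs; the gripper's body (76 mm by 85 mm) begins 54 mm behind the grasp point. The pads swing forward as they close: fully open they stand 13 mm farther back than shut.
Start: joints at [1.152, 0.468, -0.012, 1.603, 0.006, 1.071, -0.056], TCP at [238.521, -604.661, 242.29] pointing down, gripper open.
Joint ranges: [-2.53, 2.53], [-0.31, 2.02], [-1.57, 1.55], [0.28, 2.44], [-1.29, 4.43], [0.15, 1.84], [-2.92, 2.92]. Speed limits (rad/s): [2.57, 2.57, 3.14, 3.14, 3.14, 3.14, 3.14].

## Interface

Orientations are given as a 3x3 rotation matrix whose columns are the frame's x, y, z axes.
In Python, from bench import * gives the robot as it stands. The module is installed in compiled form; this text tells all that it offers.
- The arm moves only by the tool carry_out, never from a script. Its argument "plan" is text: rows parted by semicolons, each of 7 numbers parted by spaces: the shift along the tool's x, y, z in m, then the turn, a rotation vector about the tool's x, y, z in degrees, then the opening, from 0 (shut) to 1 (fully open). A call has 1 to 8 rows; each row shifts and turns the commanded pose from where the row before left it, along the tool's axes as they then stand; what a row does not reach is not made up. A row lasts 1/12 s, in which the tool goes at most 41.7 mm and 7.16 degrees, less where a joint would pass 70% of its speed; a pose out of reach is approached as far as the arm can. A call with a gripper value outside its range is refused whole. The fingers move at their own pace and stop on an object; "grip_force" is the grip in N (left out, the last holds). Time passes only in rows, so rows that do not move let the fingers close. It gives the time, the measured TCP pose, the force and the opening at its end, in the units of the state.
- observe(): the state, without advancing time (a new reading comes with each control period).
- snapshot(name): name is "side" or "top" or "wrist"; returns a dict with "pixels" (420x560x3 uint8, red, green, blue), "fx", "fy", "cx", "cy" (pixels), "R" (3x3) and "t" (3): a world point X has camera coordinates R X + t; the wrist camera has in their place "tool_from_camera" (4x4, takes a point from camera to tool coordinates, whose origin is the TCP and whose axes are the flange's). Camera axes: x right, y down, z forward; pixel columns grow to the right and rows downward; lengths in mm; the calibration is good to about 2 mm. A picture is of the moment at which its call begins: read the wrist's pose just before it. There is no depth.
- close_job(): hands the job in, once; it reports no verdict.
The state is a dict: "time": time; "joint_positions": joint angles; "qvel": joint speeds; "joint_efforts": joint torques, N m; "position": TCP position; "ee_rot": TCP orientation; "force": force on the tool from outside, world axes, zero at the start; "torque": the same for the moment, N m; "finger_gap": finger opening in mm.
Only numpy, scipy, OpenCV 4.12 (cv2) and the standard library are available. Lean on these libraries where they do the work, as an engineer would, in place of code of your own. Each camera call takes 0.05 s, during which the arm holds its last target.

## Task

Fit the new clear pane in the sample cutter's guard: with the guard shut, slide the pane in from the open left-hand side until its aluminium end strip is fully home against the frame. Then try the guard on its springs: lift it by the front handle until it is a few degrees past its balance point, never letting it fly up to its stop, then ease it back down and finish still holding it by the handle, steady, a few degrees below the balance point, so that I can set the spring nuts. Leave the shears, the thread cone and the fabric weight where they are.

Things in the scene. Friction and masses are not known exactly. Their poses are not given: they have to be found in the camera images.
- cutter: bench-top fabric sample cutter, fixed: grey housing 230 deep (x) by 200 wide (y) by 90 mm high, open on top under a hinged guard; a white control pod 75 mm wide and 95 mm high is joined to its right (-y) side. Origin on the table under the middle of the grey housing; its front, with the handle, faces -x, +y is its left side seen from the robot, z up. Turned by up to 12 degrees
- guard (a joint): angle of the guard about its rear hinge, rad: 0 shut (level), growing as its front rises, stop at 1.2. Springs in the hinge carry most of its weight. With the pane fitted it balances at 0.72 (41 degrees): let go below that it sinks shut, above it the springs drive it up to the stop. The pull to hold it is slight: about 1.5 N at the handle when shut, under 1 N near balance
- guard_hinge (a point): middle of the guard's hinge pin, 104 mm above the table; axes turn with the guard: y along the pin (to the left), -x towards the front. The guard is an aluminium frame 200 mm wide and 24 mm high (from 12 mm below to 12 mm above the pin when shut) with front and rear rails 30 mm wide, the front one ending 210 mm from the pin
- handle (a point): round steel bar handle of the guard, 12 mm thick, 130 mm long along y, on two stalks (58 mm either side of its middle), 50 mm in front of the front rail. The bar's middle, 260 mm from the hinge pin, 102 mm above the table when shut, about 274 mm at the balance point. Can be gripped from above, fingers closing along the cutter's x; it turns between the fingers as the guard swings
- slot_home (a point): point of the guard where the pane's origin lies when home: on the groove floor, 97 mm above the table when shut, 111 mm in front of the pin; axes as the guard, the pane slides in along -y. The rails' inward grooves are 9 mm high, 10 mm deep, 158 mm apart over their bottoms (138 mm clear between the rails above the pane); the right side is closed
- slot_mouth (a point): middle of the guard's open left side, on the 5 mm thick sill that is level with the groove floors; the pane enters here along the guard's -y. 86 mm to the left of slot_home; axes as the guard. The grooves' upper lips are flared over the first 17 mm, the sill's edge is turned down for 12 mm outside. The space above the pane is open here, so a finger may pass between the rails
- pane: the new pane, loose, 0.2 kg: a clear sheet 152 (x) by 172 (y) by 5 mm with the corners of its -y end rounded to 15 mm, and an aluminium end strip on its +y end. Lies flat on the table left of the cutter, strip outwards. Origin under the sheet's middle; -y is the leading end, z up. Home: origin on slot_home, axes alike, the strip's inner face against the left ends of the rails
- pane_strip (a point): middle of the top of the pane's end strip, 92 mm from the pane's origin along its +y, 36 mm above the underside. The strip is 172 (x) by 12 (y) by 36 mm high, its underside level with the sheet's; it can be gripped from above, fingers closing along the pane's y, one finger above the sheet
- shears: tailor's shears lying on the table to the right of the cutter, 230 mm long, 16 mm high; leave alone. Origin under the pivot
- cone: cone of lilac thread, 60 mm across, 123 mm high, standing at the front to the right; leave alone. Origin under its middle
- weight: round dark steel fabric weight with a knob, 64 mm across, 56 mm high, standing to the left at the back; leave alone. Origin under its middle

How it is judged (in metres and radians):
On the way, in this order (a step that is already met when the one before it is completed fails the run):
1. pane fully home in the shut guard (value of joint guard below 0.06 rad and y of pane in the frame of slot_home between -0.004 and 0.004 m and x of pane in the frame of slot_home between -0.006 and 0.006 m and z of pane in the frame of slot_home between -0.003 and 0.006 m and angle between the z axis of pane and the z axis of slot_home, either way round below 0.05 rad), for 0.2 s.
2. guard raised past its balance point (value of joint guard above 0.75 rad), for 0.1 s.
At the end, for the whole second after the job is handed in: the guard is held still by the fingers on its handle at 0.55 to 0.70 rad (1 to 10 degrees below its balance point at 0.72 rad), after having been raised past 0.75 rad, with the pane still home in its grooves (strip within 5 mm of the frame) (value of joint guard between 0.55 and 0.7 rad and velocity of joint guard between -0.05 and 0.05 rad/s and contact force between the fingers and guard above 0.3 N and distance between the grasp point and handle below 0.075 m and y of pane in the frame of slot_home between -0.004 and 0.005 m and x of pane in the frame of slot_home between -0.006 and 0.006 m and z of pane in the frame of slot_home between -0.003 and 0.006 m and angle between the z axis of pane and the z axis of slot_home, either way round below 0.05 rad); the arm keeps its last pose, push and grip.
It fails at once if the guard flew up towards its stop (value of joint guard above 1.12 rad).
It fails at once if the shears were disturbed (distance of shears from where it was at the start of the episode above 0.03 m).
It fails at once if the thread cone was disturbed (distance of cone from where it was at the start of the episode above 0.03 m or angle between cone's own z axis and vertical above 0.5 rad).
It fails at once if the fabric weight was disturbed (distance of weight from where it was at the start of the episode above 0.03 m or angle between weight's own z axis and vertical above 0.5 rad).
It also fails if it takes over 64 s, if anything falls off the work surface, if the arm or the gripper's body presses on something with over 40 N, if the wrist force passes 120 N, or if a joint passes its speed limit or range.

## Working session

There is one attempt and no reset: what is moved stays moved. The work goes in short steps, Python scripts to look and compute and a tool call to move; the robot and the scene stay as the last step left them, time stands still between calls to the robot, and variables do not carry over. Pictures are saved under pics/ and viewed, and the job is handed in when it is done.

Besides the shell and the picture viewer there is one more tool, called after "Call:" by a JSON object that holds its "op" and its "data". carry_out: Moves the arm, as the interface text tells. Its arguments: {"type":"object","properties":{"plan":{"type":"string"},"grip_force":{"type":"number"}},"required":["plan"]}

```bash
mkdir -p pics; ls; python3 - <<'E'
from bench import *
import cv2,numpy as np
print(observe())
for n in("side","top","wrist"):
    s=snapshot(n); cv2.imwrite(f"pics/{n}0.png",s["pixels"][:,:,::-1])
    print(n,{k:(np.round(v,4).tolist()) for k,v in s.items() if k!="pixels"})
E
```

```text
pics
{'time': 0.0, 'joint_positions': array([ 1.15199926,  0.46842466, -0.01157254,  1.60367956,  0.00603037,
        1.0714243 , -0.05624989]), 'qvel': array([ 0.00011247,  0.00122007,  0.00062998,  0.00055303,  0.00087761,
       -0.0001973 , -0.00059444]), 'joint_efforts': array([ 5.16976490e-05, -5.32390738e+01,  2.09833332e-02, -2.51305211e+01,
        1.13648304e-02,  7.69236853e-03,  3.02270917e-05]), 'position': array([ 238.2585001 , -604.13860943,  241.2843664 ]), 'ee_rot': array([[ 9.30224863e-01,  3.66989068e-01, -8.54038929e-04],
       [ 3.66990022e-01, -9.30223325e-01,  1.70001932e-03],
       [-1.70558426e-04, -1.89482401e-03, -9.99998190e-01]]), 'force': array([ 1.62246716, -0.25598026, -0.00478113]), 'torque': array([ 0.01452874,  0.02352517, -0.03121832]), 'finger_gap': 85.31957936470165}
side {'fx': 414.3445, 'fy': 414.3445, 'cx': 278.9126, 'cy': 213.1503, 'R': [[-0.998, -0.0602, 0.0189], [-0.0571, 0.7329, -0.678], [0.027, -0.6777, -0.7349]], 't': [552.6781, 149.0189, 923.2888]}
top {'fx': 416.4556, 'fy': 416.4556, 'cx': 278.2682, 'cy': 205.8722, 'R': [[-0.0189, -0.9995, -0.024], [-0.9883, 0.0223, -0.1512], [0.1516, 0.0209, -0.9882]], 't': [-93.7123, 558.2568, 916.9882]}
wrist {'fx': 335.7391, 'fy': 335.7391, 'cx': 279.1398, 'cy': 208.6812, 'tool_from_camera': [[-0.0002, -0.9576, -0.288, 73.0332], [1.0, -0.0, -0.0007, 0.3143], [0.0006, -0.288, 0.9576, -131.3469], [0.0, 0.0, 0.0, 1.0]]}
```

View pics/side0.png

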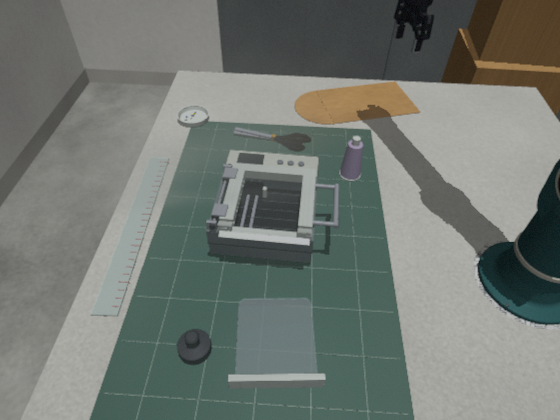

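View pics/top0.png

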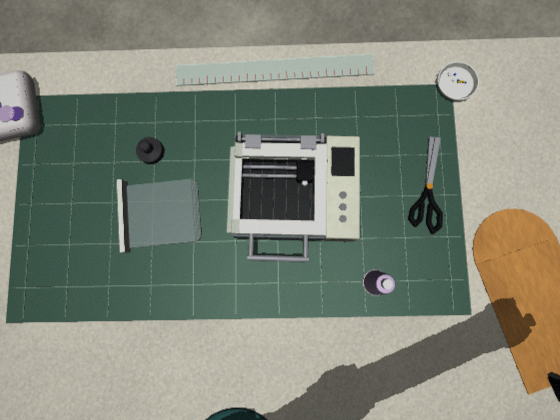

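View pics/wrist0.png

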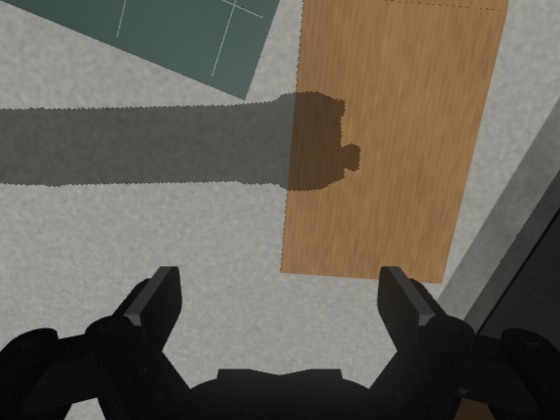

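The top view shows the pane on the left (strip at col ~123, rows 180–251), the cutter in the middle with its handle at row ~258, the cone at (382,283) and the weight at (149,150). The side view agrees. Next I'll look at enlarged crops.

```bash
cat > h.py <<'E'
import numpy as np,cv2,json
from bench import *
def pw(s,uv,z):
    R=np.array(s["R"]);t=np.array(s["t"])
    d=R.T@np.array([(uv[0]-s["cx"])/s["fx"],(uv[1]-s["cy"])/s["fy"],1]);o=-R.T@t
    return o+d*(z-o[2])/d[2]
def proj(s,X):
    c=np.array(s["R"])@np.array(X)+np.array(s["t"]);return np.array([s["fx"]*c[0]/c[2]+s["cx"],s["fy"]*c[1]/c[2]+s["cy"]])
def tri(s1,a,s2,b):
    A=[];B=[]
    for s,u in((s1,a),(s2,b)):
        R=np.array(s["R"]);t=np.array(s["t"]);d=R.T@np.array([(u[0]-s["cx"])/s["fx"],(u[1]-s["cy"])/s["fy"],1]);d/=np.linalg.norm(d);o=-R.T@t
        P=np.eye(3)-np.outer(d,d);A.append(P);B.append(P@o)
    X=np.linalg.lstsq(np.vstack(A),np.hstack(B),rcond=None)[0]
    return X,[np.linalg.norm(A[i]@X-B[i]) for i in(0,1)]
def crop(s,name,x0,y0,x1,y1,k):
    im=cv2.resize(s["pixels"][y0:y1,x0:x1,::-1],None,fx=k,fy=k,interpolation=cv2.INTER_CUBIC)
    cv2.imwrite("pics/"+name,im)
E
python3 - <<'E'
from h import *
import pickle
S={n:snapshot(n) for n in("top","side")}
pickle.dump(S,open("S0.pkl","wb"))
crop(S["top"],"t1.png",100,120,370,275,2.9)
crop(S["side"],"s1.png",160,140,360,290,4)
crop(S["side"],"s2.png",160,280,360,400,4)
E
```

```text
(no output)
```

View pics/t1.png

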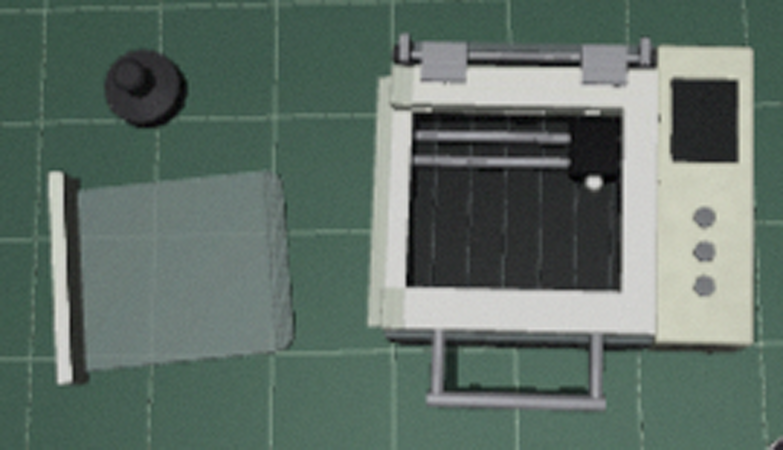

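View pics/s1.png

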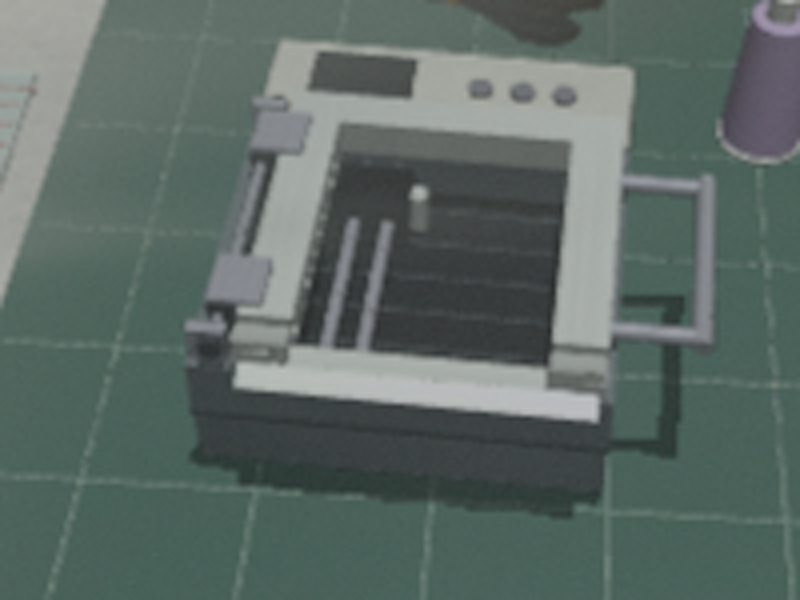

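View pics/s2.png

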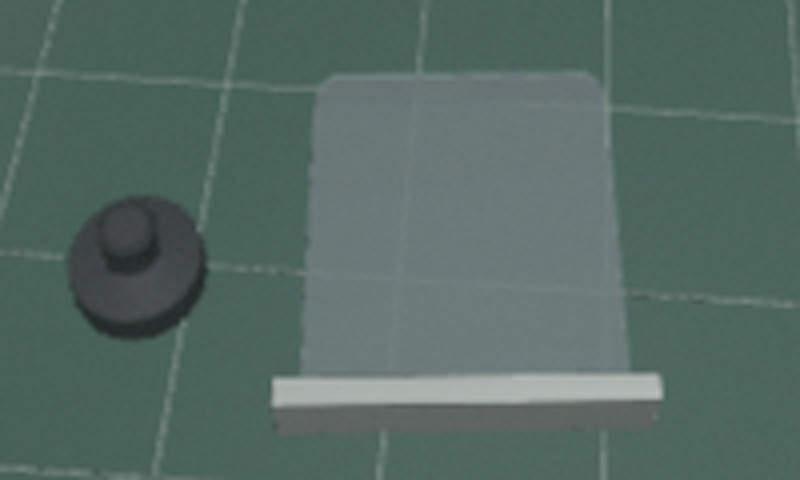

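```bash
python3 - <<'E'
from h import *
import pickle
S=pickle.load(open("S0.pkl","rb"));T=S["top"];D=S["side"]
c=lambda x,y:(100+(x+.5)/2.9-.5,120+(y+.5)/2.9-.5)
d1=lambda x,y:(160+(x+.5)/4-.5,140+(y+.5)/4-.5)
d2=lambda x,y:(160+(x+.5)/4-.5,280+(y+.5)/4-.5)
def P(n,s,uv,z): X=pw(s,uv,z);print(n,X.round(1));return X
g=T["pixels"].astype(int).min(2)
m=np.zeros_like(g,np.uint8);m[170:260,110:130]=(g[170:260,110:130]>140)*255
cn=max(cv2.findContours(m,0,1)[0],key=len);r=cv2.minAreaRect(cn);print(r)
b=cv2.boxPoints(r)
for p in b:P("strip T",T,p,36)
P("strip mid T",T,r[0],36)
g=D["pixels"].astype(int).min(2)
m=np.zeros_like(g,np.uint8);m[365:400,220:335]=(g[365:400,220:335]>150)*255
cn=max(cv2.findContours(m,0,1)[0],key=len);r=cv2.minAreaRect(cn);print(r)
for p in cv2.boxPoints(r):P("strip D",D,p,36)
P("strip mid D",D,r[0],36)
for n,a in(("lead far",(280,180)),("lead near",(293,335)),("root far",(80,190)),("root near",(88,370))):P(n,T,c(*a),5)
print("D sheet")
for n,a in(("lead x+",(318,73)),("lead x-",(603,73))):P(n,D,d2(*a),5)
print("handle");
for a in((427,399),(607,404)):P("hT",T,c(*a),102)
for a in((708,178),(708,345)):P("hD",D,d1(*a),102)
print(tri(T,c(427,399),D,d1(706,343)),tri(T,c(607,404),D,d1(706,180)))
print("frame top 116")
for n,a in(("in RR",(623,108)),("in FR",(622,291)),("out FR",(656,334)),("front rail left",(385,330)),("frontrail in left",(405,289)),("rear in left",(412,108))):P(n,T,c(*a),116)
for n,a in(("RR in",(340,125)),("FR in",(572,143)),("FR out",(625,120)),("FL in",(553,345)),("FL out",(612,347)),("RL in",(295,320))):P(n,D,d1(*a),116)
print("sill 97")
for n,a in(("mouth edge rear",(382,80)),("front",(370,325))):P(n,T,c(*a),97)
for n,a in(("edge rear",(235,365)),("edge front",(600,395))):P(n,D,d1(*a),97)
for n,a in(("hinge L",(404,55)),("hinge R",(646,55))):P(n,T,c(*a),104)
for n,a in(("weight",(146,88)),("knob",(130,74))):P(n,T,c(*a),10 if n=="weight" else 50)
P("cone base",T,(375,283),0);P("cone top",T,(387,284),123)
E
```

```text
((120.13607788085938, 214.99380493164062), (72.19818115234375, 4.904026985168457), 87.39744567871094)
strip T [629.7 276.4  36. ]
strip T [629.9 264.8  36. ]
strip T [460.3 250.6  36. ]
strip T [460. 262.  36.]
strip mid T [543.9 263.3  36. ]
((276.0, 377.0), (6.0, 96.0), 90.0)
strip D [628.6 267.1  36. ]
strip D [458.8 255.6  36. ]
strip D [458.9 266.2  36. ]
strip D [627.1 277.5  36. ]
strip mid D [543.5 266.6  36. ]
lead far [625.4  93.1   5. ]
lead near [495.5  81.    5. ]
root far [620.9 261.4   5. ]
root near [470.4 249.3   5. ]
D sheet
lead x+ [632.2  94.1   5. ]
lead x- [482.2  83.3   5. ]
handle
hT [438.3 -38.1 102. ]
hT [ 432.1 -169.2  102. ]
hD [ 429.9 -168.6  102. ]
hD [434.4 -38.  102. ]
(array([436.96853005, -38.01921456, 103.81713424]), [np.float64(1.3174962275307183), np.float64(1.317496227531151)]) (array([ 431.51093352, -169.16748259,   99.92905248]), [np.float64(0.6865409472863847), np.float64(0.686540947286681)])
frame top 116
in RR [ 649.6 -186.9  116. ]
in FR [ 512.9 -181.8  116. ]
out FR [ 481.2 -205.3  116. ]
front rail left [488.2  -9.3 116. ]
frontrail in left [517.8 -24.  116. ]
rear in left [653.6 -29.9 116. ]
RR in [ 648.1 -181.8  116. ]
FR in [ 510.9 -177.1  116. ]
FR out [ 479.9 -200.1  116. ]
FL in [517.5 -19.5 116. ]
FL out [486.7 -20.5 116. ]
RL in [653.8 -26.5 116. ]
sill 97
mouth edge rear [681.6  -4.9  97. ]
front [493.8   4.4  97. ]
edge rear [684.5  -9.1  97. ]
edge front [491.4  -3.3  97. ]
hinge L [698.7 -22.7 104. ]
hinge R [ 693.8 -206.5  104. ]
weight [706.3 206.4  10. ]
knob [706.3 206.3  50. ]
cone base [ 376.3 -325.6    0. ]
cone top [ 378.1 -324.9  123. ]
```

Call:
{"op": "carry_out", "data": {"plan": "0 0 0 0 0 5.7 1;0 0 0 0 0 5.7 1;0 0 0 0 0 5.7 1;0.034 -0.02 0 0 0 0 1;0.034 -0.02 0 0 0 0 1;0.034 -0.02 0 0 0 0 1;0.034 -0.02 0 0 0 0 1;0.034 -0.02 0 0 0 0 1", "grip_force": 60}}

```text
time: 0.92
position: [401.6, -490.6, 242.3]
ee_rot: [[0.997, 0.077, 0.0], [0.077, -0.997, -0.0], [0.0, 0.0, -1.0]]
force: [0.6, -0.6, 0.2]
finger_gap: 85.6
```

Call:
{"op": "carry_out", "data": {"plan": "0.01 -0.037 0 0 0 0 1;0.01 -0.037 0 0 0 0 1;0.01 -0.037 0 0 0 0 1;0.01 -0.037 0 0 0 0 1;0.01 -0.037 0 0 0 0 1;0.01 -0.037 0 0 0 0 1;0.01 -0.037 0 0 0 0 1;0.01 -0.037 0 0 0 0 1"}}

```text
time: 1.58
position: [457.2, -188.7, 242.4]
ee_rot: [[0.997, 0.077, 0.0], [0.077, -0.997, -0.0], [0.0, 0.0, -1.0]]
force: [0.7, 1.1, -0.3]
finger_gap: 85.3
```

Call:
{"op": "carry_out", "data": {"plan": "0.01 -0.037 0 0 0 0 1;0.01 -0.037 0 0 0 0 1;0.01 -0.037 0 0 0 0 1;0.01 -0.037 0 0 0 0 1;0.01 -0.037 0 0 0 0 1;0.01 -0.037 0 0 0 0 1;0.01 -0.037 0 0 0 0 1;0.01 -0.037 0 0 0 0 1"}}

```text
time: 2.25
position: [514.2, 112.5, 242.5]
ee_rot: [[0.997, 0.077, 0.0], [0.077, -0.997, -0.0], [0.0, 0.0, -1.0]]
force: [0.9, -0.6, 0.5]
finger_gap: 85.4
```

Call:
{"op": "carry_out", "data": {"plan": "0.01 -0.037 0 0 0 0 1;0.01 -0.037 0 0 0 0 1;0.01 -0.037 0 0 0 0 1;0.01 -0.037 0 0 0 0 1;0 0 0.036 0 0 0 1;0 0 0.036 0 0 0 1;0 0 0 0 0 0 1"}}

```text
time: 2.83
position: [538.5, 259.7, 163.5]
ee_rot: [[0.997, 0.079, -0.011], [0.079, -0.997, -0.006], [-0.012, 0.005, -1.0]]
force: [-1.5, -0.9, -1.8]
finger_gap: 85.5
```

```bash
cat >> h.py <<'E'
def wcam(name="wrist"):
    o=observe();w=snapshot("wrist")
    M=np.array(w["tool_from_camera"]);Rt=np.array(o["ee_rot"]);p=np.array(o["position"])
    Rc=Rt@M[:3,:3];tc=Rt@M[:3,3]+p
    w["R"]=Rc.T;w["t"]=-Rc.T@tc
    return o,w
E
python3 - <<'E'
from h import *
o,w=wcam();print(o["position"],o["ee_rot"])
import pickle;pickle.dump(w,open("w1.pkl","wb"))
cv2.imwrite("pics/w1.png",w["pixels"][:,:,::-1])
for X in((543.7,265,36),(629,271.5,36),(458.5,258,36)):print(proj(w,X))
E
```

```text
[538.49387404 259.73448407 163.45442567] [[ 0.99683473  0.07871599 -0.01114919]
 [ 0.07865798 -0.99688621 -0.00554999]
 [-0.01155134  0.00465545 -0.99992244]]
[272.01555828 194.47014797]
[271.56061092  79.32572503]
[272.97190405 289.38787463]
```

View pics/w1.png

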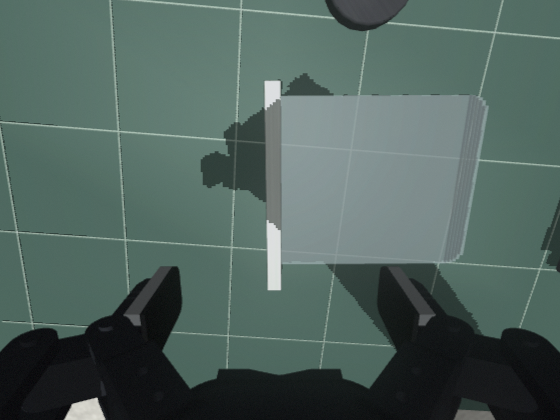

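Call:
{"op": "carry_out", "data": {"plan": "0 0 0 0 0 0 1;0 0 0 0 0 0 1"}}

```text
time: 3.05
position: [543.9, 261.6, 172.6]
ee_rot: [[0.997, 0.076, 0.003], [0.076, -0.997, 0.001], [0.003, -0.001, -1.0]]
force: [0.4, 0.1, 0.3]
finger_gap: 85.2
```

Call:
{"op": "carry_out", "data": {"plan": "0.001 -0.0025 0.02 0 0 0 1;0 0 0.035 0 0 0 1;0 0 0.035 0 0 0 1;0 0 0.025 0 0 0 1;0 0 0.015 0 0 0 1;0 0 0.012 0 0 0 1;0 0 0.006 0 0 0 1;0 0 0 0 0 0 1"}}

```text
time: 3.72
position: [544.0, 263.9, 22.6]
ee_rot: [[0.997, 0.077, 0.001], [0.077, -0.997, 0.0], [0.001, -0.0, -1.0]]
force: [0.4, -0.7, -0.1]
finger_gap: 85.0
```

Call:
{"op": "carry_out", "data": {"plan": "0 0 0 0 0 0 1;0 0 0 0 0 0 1"}}

```text
time: 3.88
position: [544.5, 264.5, 23.9]
ee_rot: [[0.997, 0.077, 0.003], [0.077, -0.997, 0.001], [0.003, -0.001, -1.0]]
force: [-0.3, 0.5, 0.6]
finger_gap: 85.2
```

Call:
{"op": "carry_out", "data": {"plan": "0 0 0.002 0 0 0 0;0 0 0 0 0 0 0;0 0 0 0 0 0 0;0 0 0 0 0 0 0;0 0 0 0 0 0 0;0 0 0 0 0 0 0;0 0 0 0 0 0 0;0 0 0 0 0 0 0", "grip_force": 80}}

```text
time: 4.55
position: [543.6, 264.1, 20.5]
ee_rot: [[0.997, 0.077, 0.0], [0.077, -0.997, 0.0], [0.0, -0.0, -1.0]]
force: [-0.5, -0.5, 2.7]
finger_gap: 10.5
```

```bash
python3 - <<'E'
from h import *
o,w=wcam();print(o["position"],o["ee_rot"],o["force"],o["torque"],o["finger_gap"])
cv2.imwrite("pics/w2.png",w["pixels"][:,:,::-1])
E
```

```text
[543.55419008 264.09991808  20.5283943 ] [[ 9.97010245e-01  7.72686059e-02  3.65721475e-04]
 [ 7.72685528e-02 -9.97010304e-01  1.57235745e-04]
 [ 3.76777466e-04 -1.28506879e-04 -9.99999921e-01]] [-0.49204333 -0.51268343  2.67508279] [-0.07111016  0.08077967  0.07211155] 10.475601485381773
```

View pics/w2.png

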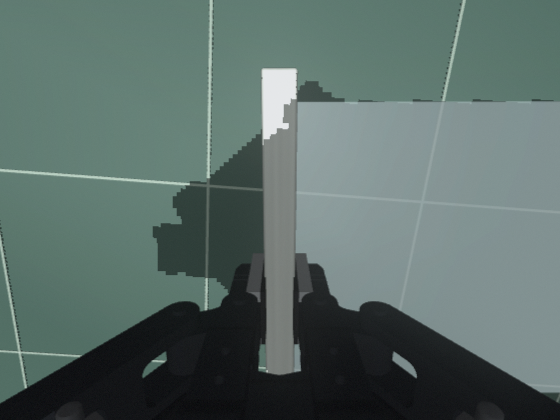

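Call:
{"op": "carry_out", "data": {"plan": "0 0 -0.005 0 0 0 0;0 0 -0.01 0 0 0 0;0 0 -0.016 0 0 0 0;0 0 -0.02 0 0 0 0;0 0 -0.02 0 0 0 0;0 0 -0.018 0 0 0 0;0 0 -0.012 0 0 0 0;0 0 -0.006 0 0 0 0"}}

```text
time: 5.27
position: [544.1, 264.4, 129.5]
ee_rot: [[0.997, 0.077, 0.003], [0.077, -0.997, 0.001], [0.003, -0.001, -1.0]]
force: [0.3, -0.1, -1.8]
finger_gap: 10.3
```

Call:
{"op": "carry_out", "data": {"plan": "0 0 -0.003 0 0 1 0;0 0 0 0 0 1.5 0;0 0 0 0 0 1.6 0;0 0 0 0 0 1.5 0;0 0 0 0 0 1 0;0 0 0 0 0 0 0;0 0 0 0 0 0 0"}}

```text
time: 5.85
position: [543.1, 264.0, 129.8]
ee_rot: [[0.999, -0.038, -0.001], [-0.038, -0.999, -0.0], [-0.001, 0.0, -1.0]]
force: [0.1, -0.1, -2.0]
finger_gap: 10.8
```

Call:
{"op": "carry_out", "data": {"plan": "0.004 0.006 0 0 0 0 0;0.011 0.015 0 0 0 0 0;0.012 0.016 0 0 0 0 0;0.012 0.016 0 0 0 0 0;0.01 0.015 0 0 0 0 0;0.004 0.006 0 0 0 0 0;0 0 0 0 0 0 0;0 0 0 0 0 0 0"}}

```text
time: 6.52
position: [593.2, 188.2, 130.1]
ee_rot: [[0.999, -0.039, -0.001], [-0.039, -0.999, 0.0], [-0.001, -0.0, -1.0]]
force: [-0.6, 0.9, -3.0]
finger_gap: 10.7
```

```bash
python3 - <<'E'
from h import *
import pickle
o,w=wcam();T=snapshot("top");D=snapshot("side");pickle.dump((o,w,T,D),open("S3.pkl","wb"))
print(o["position"],o["ee_rot"])
cv2.imwrite("pics/w3.png",w["pixels"][:,:,::-1])
crop(T,"t3.png",140,120,340,270,4);crop(D,"s3.png",180,140,380,290,4)
cv2.imwrite("pics/s3f.png",D["pixels"][:,:,::-1])
E
```

```text
[593.24256691 188.1540836  130.11324647] [[ 9.99258220e-01 -3.85053041e-02 -5.92442386e-04]
 [-3.85050166e-02 -9.99258287e-01  4.89205951e-04]
 [-6.10839988e-04 -4.66031064e-04 -9.99999705e-01]]
```

View pics/w3.png

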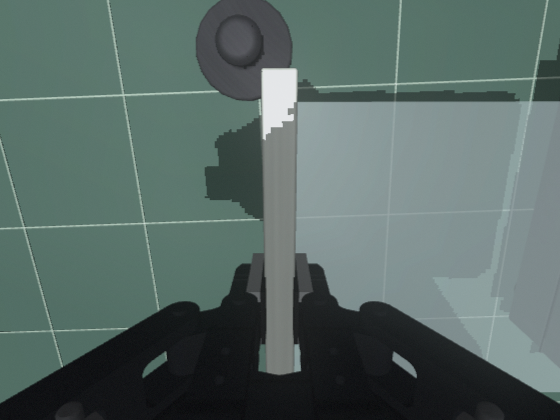

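View pics/t3.png

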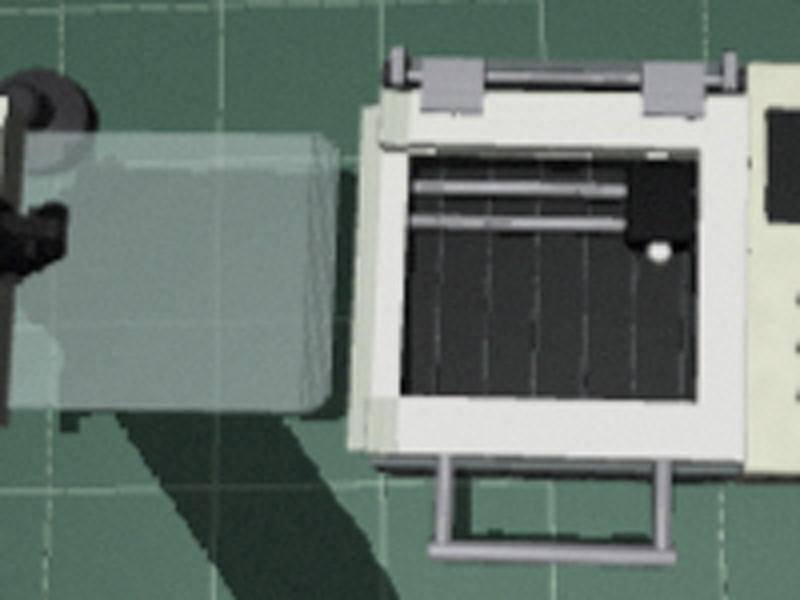

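View pics/s3f.png

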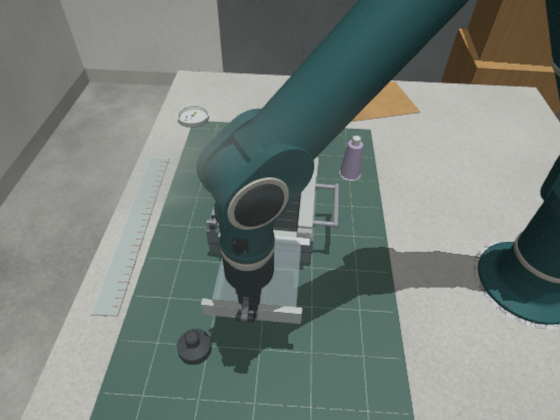

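```bash
python3 - <<'E'
from h import *
import pickle
o,w,T,D=pickle.load(open("S3.pkl","rb"))
c=lambda x,y:(140+(x+.5)/4-.5,120+(y+.5)/4-.5)
def P(n,a,z): X=pw(T,c(*a),z);print(n,X.round(1));return X
a=P("sheet rear",(40,133),114.5);b=P("",(310,134.5),114.5)
e=P("sheet front",(20,409),114.5);f=P("",(300,411),114.5)
P("lead",(335,260),114.5)
P("win rear",(415,152),116);P("",(695,152),116);P("win front",(405,397),116);P("",(693,402),116)
P("outer front",(400,459),116);P("",(742,464),116)
P("hL",(430,551),102);P("hR",(675,557),102)
P("rail left end? rear",(380,120),116);P("f",(368,425),116)
E
```

```text
sheet rear [668.3 171.7 114.5]
 [663.6  23.9 114.5]
sheet front [517.  178.1 114.5]
 [512.7  28.7 114.5]
lead [593.8  10.2 114.5]
win rear [652.  -33.4 116. ]
 [ 648.1 -184.4  116. ]
win front [518.7 -27.3 116. ]
 [ 512.7 -179.1  116. ]
outer front [486.  -24.5 116. ]
 [ 479.6 -203.6  116. ]
hL [438.1 -38.5 102. ]
hR [ 432.4 -167.9  102. ]
rail left end? rear [670.3 -14.5 116. ]
f [504.3  -7.6 116. ]
```

Call:
{"op": "carry_out", "data": {"plan": "0 0 0.003 0 0 0 0;0 0 0.005 0 0 0 0;0 0 0.003 0 0 0 0;0 0.005 0 0 0 0 0;0 0.006 0 0 0 0 0;0 0.004 0 0 0 0 0;0 0 0 0 0 0 0;0 0 0 0 0 0 0"}}

```text
time: 7.33
position: [593.2, 172.2, 119.5]
ee_rot: [[0.999, -0.039, 0.0], [-0.039, -0.999, -0.0], [0.0, 0.0, -1.0]]
force: [0.6, 0.7, -1.1]
finger_gap: 10.3
```

```bash
python3 - <<'E'
from h import *
import pickle
o=observe();T=snapshot("top");D=snapshot("side");pickle.dump((o,T,D),open("S4.pkl","wb"))
print(o["position"],o["force"])
crop(T,"t4.png",140,120,340,270,4);crop(D,"s4.png",190,210,330,325,5)
E
```

```text
[593.23840441 172.23871441 119.46688093] [ 0.61544123  0.71750875 -1.13741187]
```

View pics/t4.png

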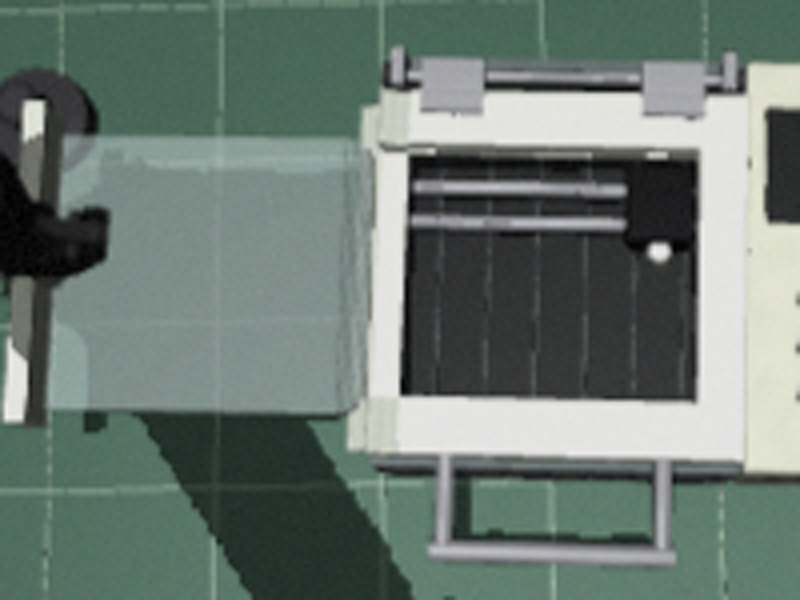

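View pics/s4.png

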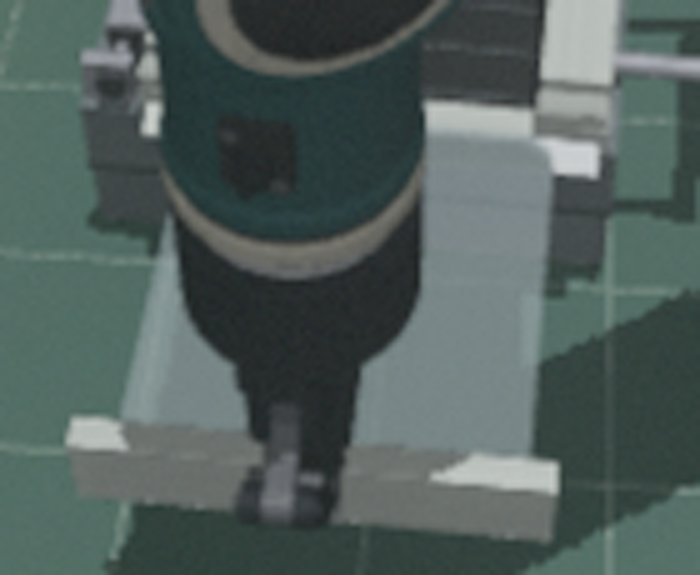

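Call:
{"op": "carry_out", "data": {"plan": "-0.001 0.003 0 0 0 0 0;0 0.004 0 0 0 0 0;0 0.005 0 0 0 0 0;0 0.005 0 0 0 0 0;0 0.005 0 0 0 0 0;0 0.005 0 0 0 0 0;0 0.004 0 0 0 0 0;0 0 0 0 0 0 0"}}

```text
time: 8.1
position: [590.9, 140.4, 119.2]
ee_rot: [[0.999, -0.04, -0.0], [-0.04, -0.999, -0.001], [-0.0, 0.001, -1.0]]
force: [-0.5, -0.7, -2.2]
finger_gap: 10.7
```

```bash
python3 - <<'E'
from h import *
import pickle
o=observe();T=snapshot("top");D=snapshot("side")
print(o["position"],o["force"],o["torque"])
crop(T,"t5.png",140,120,340,270,4);crop(D,"s5.png",190,210,330,325,5)
E
```

```text
[590.90129108 140.43474178 119.19314116] [-0.48768964 -0.70164569 -2.19427713] [ 0.10220285 -0.00449021  0.02110104]
```

View pics/t5.png

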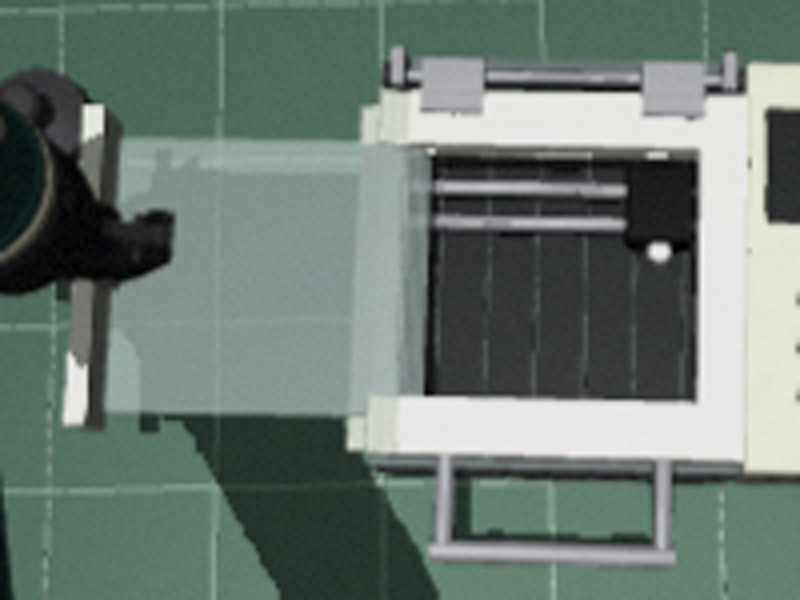

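View pics/s5.png

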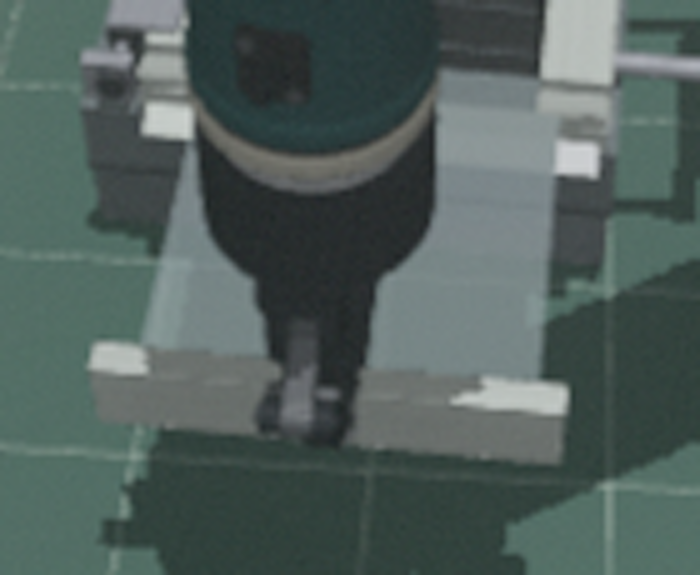

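Call:
{"op": "carry_out", "data": {"plan": "0 0.004 0 0 0 0 0;0 0.006 0 0 0 0 0;0 0.007 0 0 0 0 0;0 0.007 0 0 0 0 0;0 0.007 0 0 0 0 0;0 0.006 0 0 0 0 0;0 0.004 0 0 0 0 0;0 0 0 0 0 0 0"}}

```text
time: 8.87
position: [589.3, 99.5, 119.2]
ee_rot: [[0.999, -0.04, -0.0], [-0.04, -0.999, -0.001], [-0.0, 0.001, -1.0]]
force: [0.4, -0.4, -1.6]
finger_gap: 10.2
```

Call:
{"op": "carry_out", "data": {"plan": "0 0.004 0 0 0 -0.1 0;0 0.007 0 0 0 -0.1 0;0 0.008 0 0 0 0 0;0 0.008 0 0 0 0 0;0 0.008 0 0 0 0 0;0 0.007 0 0 0 0 0;0 0.004 0 0 0 0 0;0 0 0 0 0 0 0"}}

```text
time: 9.53
position: [587.7, 53.4, 119.2]
ee_rot: [[0.999, -0.036, -0.0], [-0.036, -0.999, -0.001], [-0.0, 0.001, -1.0]]
force: [0.2, 0.3, -1.7]
finger_gap: 10.9
```

Call:
{"op": "carry_out", "data": {"plan": "0 0.004 0 0 0 0 0;0 0.007 0 0 0 0 0;0 0.008 0 0 0 0 0;0 0.008 0 0 0 0 0;0 0.008 0 0 0 0 0;0 0.007 0 0 0 0 0;0 0.004 0 0 0 0 0;0 0 0 0 0 0 0"}}

```text
time: 10.2
position: [586.0, 7.4, 119.2]
ee_rot: [[0.999, -0.036, -0.0], [-0.036, -0.999, -0.001], [-0.0, 0.001, -1.0]]
force: [0.1, 0.5, -1.5]
finger_gap: 10.6
```

```bash
python3 - <<'E'
from h import *
import pickle
o=observe();T=snapshot("top");D=snapshot("side")
print(o["position"],o["force"],o["torque"])
crop(T,"t6.png",140,120,340,270,4);crop(D,"s6.png",190,180,330,295,5)
E
```

```text
[586.03147959   7.43255993 119.19732263] [ 0.06905495  0.48128367 -1.51549005] [ 0.17051843 -0.0081898   0.00843261]
```

View pics/t6.png

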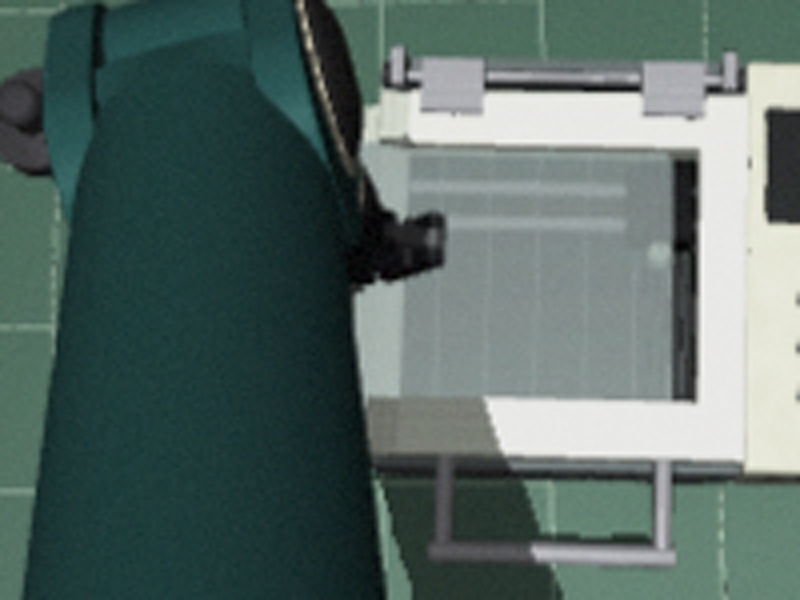

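View pics/s6.png

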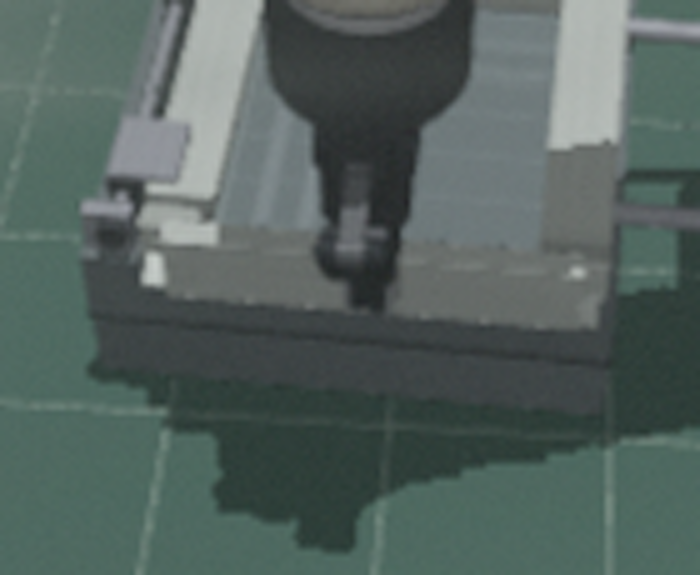

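Call:
{"op": "carry_out", "data": {"plan": "0 0.004 0 0 0 0 0;0 0.005 0 0 0 0 0;0 0.005 0 0 0 0 0;0 0.004 0 0 0 0 0;0 0.002 0 0 0 0 0;0 0.001 0 0 0 0 0;0 0 0 0 0 0 0"}}

```text
time: 10.88
position: [585.7, -3.4, 119.4]
ee_rot: [[0.999, -0.032, 0.002], [-0.032, -0.999, 0.011], [0.001, -0.011, -1.0]]
force: [1.6, 17.5, -3.4]
finger_gap: 10.5
```

Call:
{"op": "carry_out", "data": {"plan": "0 0.001 0 0 0 0 0;0 0.001 0 0 0 0 0;0 0 0 0 0 0 0"}}

```text
time: 11.13
position: [585.7, -3.5, 119.4]
ee_rot: [[1.0, -0.03, 0.002], [-0.03, -0.999, 0.013], [0.001, -0.013, -1.0]]
force: [1.1, 22.2, -4.1]
finger_gap: 10.6
```

Call:
{"op": "carry_out", "data": {"plan": "0 0.001 0 0 0 0 0;0 0.001 0 0 0 0 0;0 0 0 0 0 0 0"}}

```text
time: 11.38
position: [585.7, -3.5, 119.4]
ee_rot: [[1.0, -0.029, 0.002], [-0.029, -0.999, 0.015], [0.002, -0.015, -1.0]]
force: [1.8, 25.2, -5.6]
finger_gap: 10.4
```

Call:
{"op": "carry_out", "data": {"plan": "0 -0.002 0 0 0 -0.2 0;0 -0.001 0 0 0 0 0;0 0 0 0 0 0 0;0 0 0 0 0 0 0"}}

```text
time: 11.72
position: [585.6, -3.4, 119.4]
ee_rot: [[1.0, -0.028, 0.002], [-0.028, -1.0, 0.011], [0.001, -0.011, -1.0]]
force: [1.9, 20.1, -4.5]
finger_gap: 10.6
```

```bash
python3 - <<'E'
from h import *
import pickle
o,w=wcam();T=snapshot("top");D=snapshot("side")
pickle.dump((o,w,T,D),open("S7.pkl","wb"))
print(o["position"],o["force"],o["torque"],o["ee_rot"][:,1])
cv2.imwrite("pics/w7.png",w["pixels"][:,:,::-1])
crop(T,"t7.png",200,120,340,225,5.5);crop(D,"s7.png",190,170,330,285,5)
E
```

```text
[585.64927081  -3.43303157 119.37540521] [ 1.94561062 20.07285786 -4.50402816] [ 3.97363928 -0.16315966 -0.91870253] [-0.0278674  -0.99954714 -0.01135443]
```

View pics/t7.png

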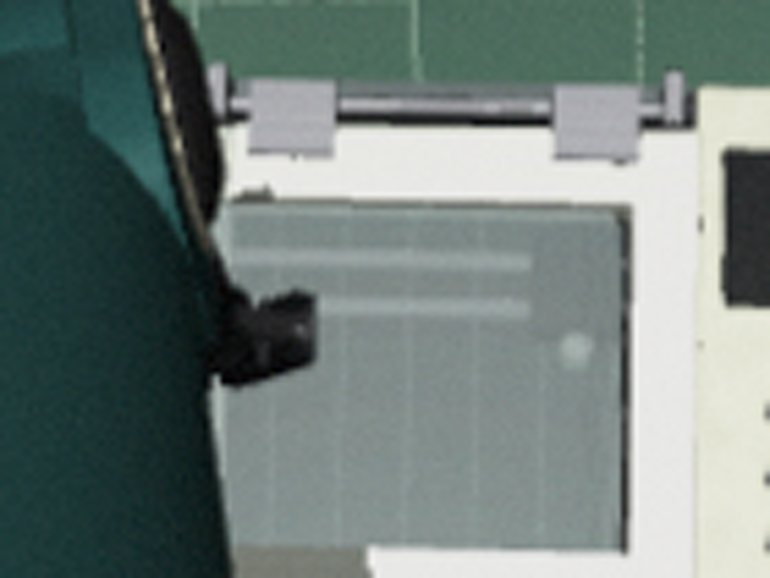

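View pics/s7.png

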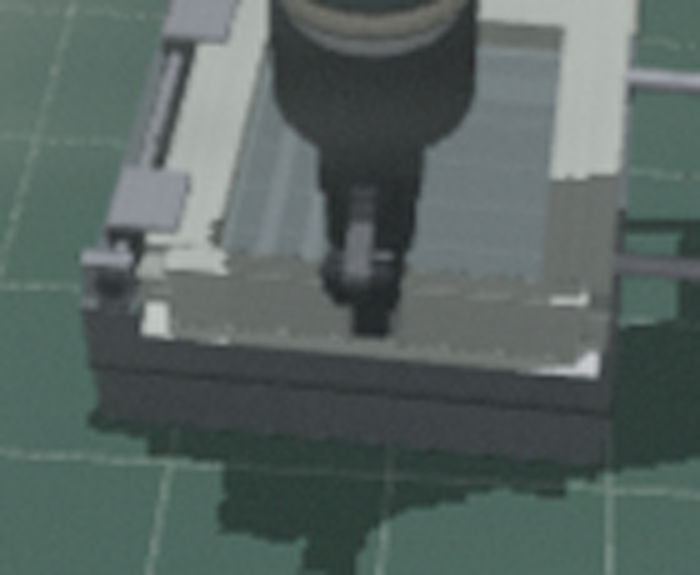

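View pics/w7.png

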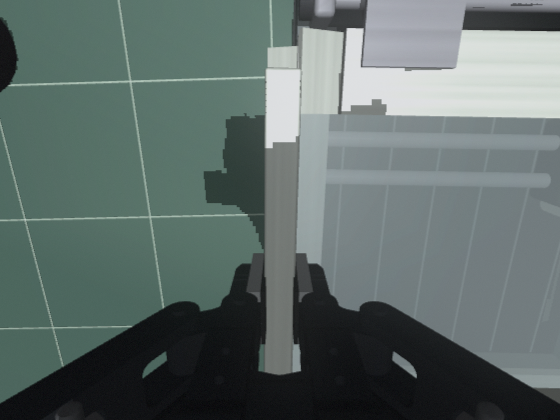

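Call:
{"op": "carry_out", "data": {"plan": "0 -0.002 0.001 0 0 0.1 0;0 -0.001 0.001 0 0 0.1 0;0 0 0 0 0 0 0;0 0 0 0 0 0 0"}}

```text
time: 12.2
position: [585.9, -3.2, 118.4]
ee_rot: [[0.999, -0.032, 0.002], [-0.032, -0.999, 0.008], [0.001, -0.008, -1.0]]
force: [-0.9, 13.7, 3.6]
finger_gap: 10.6
```

Call:
{"op": "carry_out", "data": {"plan": "0 -0.001 0 0 0 0 0.1;0 0 0 0 0 0 0.4;0 0 0 0 0 0 1;0 0 0 0 0 0 1;0 0 0 0 0 0 1;0 0 0 0 0 0 1"}}

```text
time: 12.7
position: [585.4, -9.7, 117.2]
ee_rot: [[0.999, -0.035, -0.0], [-0.035, -0.999, -0.001], [0.0, 0.001, -1.0]]
force: [-0.1, -0.7, -0.3]
finger_gap: 70.5
```

```bash
python3 - <<'E'
from h import *
import pickle
o,w=wcam();D=snapshot("side")
pickle.dump((o,w,D),open("S8.pkl","wb"))
print(o["position"],o["force"],o["torque"],o["ee_rot"][:,1],o["finger_gap"])
cv2.imwrite("pics/w8.png",w["pixels"][:,:,::-1])
E
```

```text
[585.44440914  -9.74461933 117.24486796] [-0.14619804 -0.68966401 -0.29161024] [-0.02190203 -0.01921344 -0.02367029] [-3.54456962e-02 -9.99371414e-01  6.15656940e-04] 70.47651439430571
```

View pics/w8.png

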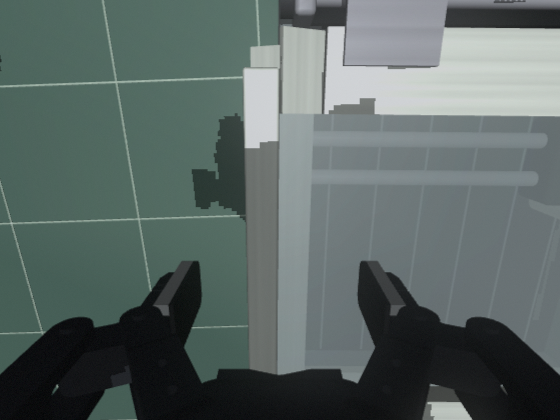

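Call:
{"op": "carry_out", "data": {"plan": "0 0 -0.008 0 0 0 1;0 0 -0.016 0 0 0 1;0 0 -0.022 0 0 0 1;0 0 -0.022 0 0 0 1;0 0 -0.016 0 0 0 1;0 0 -0.008 0 0 0 1"}}

```text
time: 13.3
position: [586.7, -8.8, 212.3]
ee_rot: [[0.999, -0.034, 0.004], [-0.034, -0.999, -0.0], [0.004, -0.0, -1.0]]
force: [0.5, -0.3, 0.5]
finger_gap: 85.3
```

```bash
python3 - <<'E'
from h import *
o=observe();print(o["position"],o["joint_positions"],o["force"])
E
```

```text
[586.65040332  -8.75958985 212.32699557] [ 0.20203028  0.41715388 -0.31246504  1.77751447  0.15255883  0.96628609
 -1.77707006] [ 0.46026494 -0.33567953  0.48283902]
```

Call:
{"op": "carry_out", "data": {"plan": "-0.008 0.005 0 0 0 0 0.55;-0.018 0.012 0 0 0 0 0.55;-0.025 0.017 0 0 0 0 0.55;-0.027 0.018 0 0 0 0 0.55;-0.027 0.018 0 0 0 0 0.55;-0.022 0.015 0 0 0 0 0.55;-0.015 0.01 0 0 0 0 0.55;-0.007 0.005 0 0 0 0 0.55"}}

```text
time: 13.97
position: [429.4, -105.3, 208.2]
ee_rot: [[0.999, -0.037, -0.003], [-0.037, -0.999, -0.0], [-0.003, 0.001, -1.0]]
force: [-0.1, -0.3, -0.6]
finger_gap: 47.2
```

Call:
{"op": "carry_out", "data": {"plan": "0 0 0 0 0 -3 0.55;0 0 0 0 0 -6 0.55;0 0 0 0 0 -7 0.55;0 0 0 0 0 -7 0.55;0 0 0 0 0 -7 0.55;0 0 0 0 0 -7 0.55;0 0 0 0 0 -7 0.55;0 0 0 0 0 -7 0.55"}}

```text
time: 14.63
position: [432.8, -103.3, 208.6]
ee_rot: [[0.651, 0.759, -0.001], [0.759, -0.651, 0.001], [-0.0, -0.001, -1.0]]
force: [0.1, -0.1, 0.1]
finger_gap: 46.7
```

Call:
{"op": "carry_out", "data": {"plan": "0 0 0 0 0 -7 0.55;0 0 0 0 0 -7 0.55;0 0 0 0 0 -7 0.55;0 0 0 0 0 -7 0.55;0 0 0 0 0 -6 0.55;0 0 0 0 0 -5 0.55;0 0 0 0 0 0 0.55;0 0 0 0 0 0 0.55"}}

```text
time: 15.3
position: [432.8, -103.5, 208.8]
ee_rot: [[0.037, 0.999, -0.001], [0.999, -0.037, 0.001], [0.001, -0.001, -1.0]]
force: [0.2, -0.6, -0.5]
finger_gap: 47.3
```

```bash
python3 - <<'E'
from h import *
import pickle
o,w=wcam();T=snapshot("top");D=snapshot("side")
pickle.dump((o,w,T,D),open("S9.pkl","wb"))
print(o["position"],o["joint_positions"],o["ee_rot"],o["finger_gap"])
cv2.imwrite("pics/w9.png",w["pixels"][:,:,::-1])
crop(T,"t9.png",160,120,360,270,4);crop(D,"s9.png",190,160,350,285,5)
E
```

```text
[ 432.8339567  -103.47712427  208.76371926] [ 0.61968715  0.21077975 -0.50889335  2.08866292  0.13277214  0.87342357
 -0.00214903] [[ 3.67515824e-02  9.99324121e-01 -7.88699346e-04]
 [ 9.99324291e-01 -3.67511458e-02  5.61199119e-04]
 [ 5.31834212e-04 -8.08791371e-04 -9.99999532e-01]] 47.2618448003723
```

View pics/w9.png

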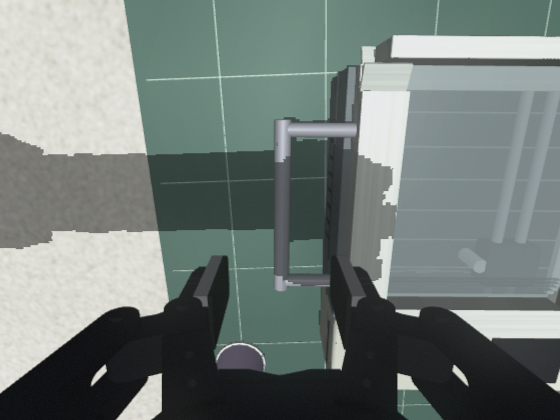

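View pics/t9.png

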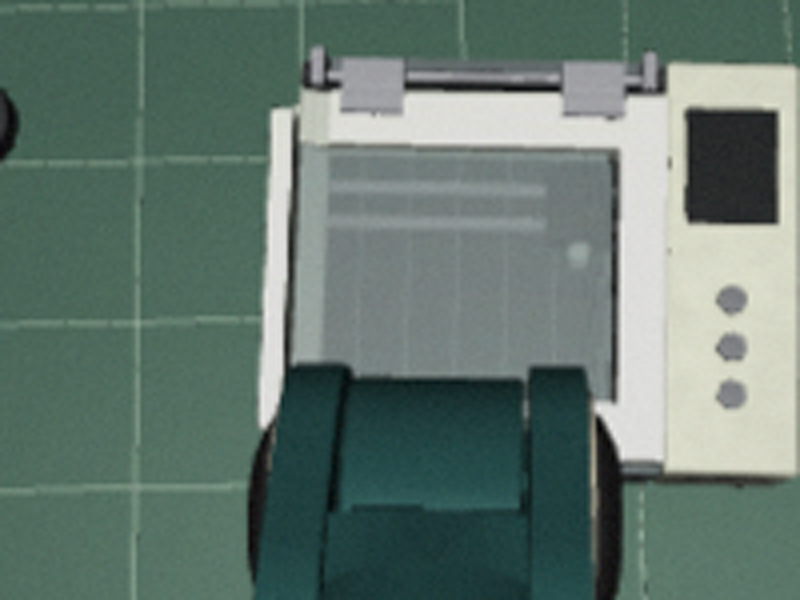

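View pics/s9.png

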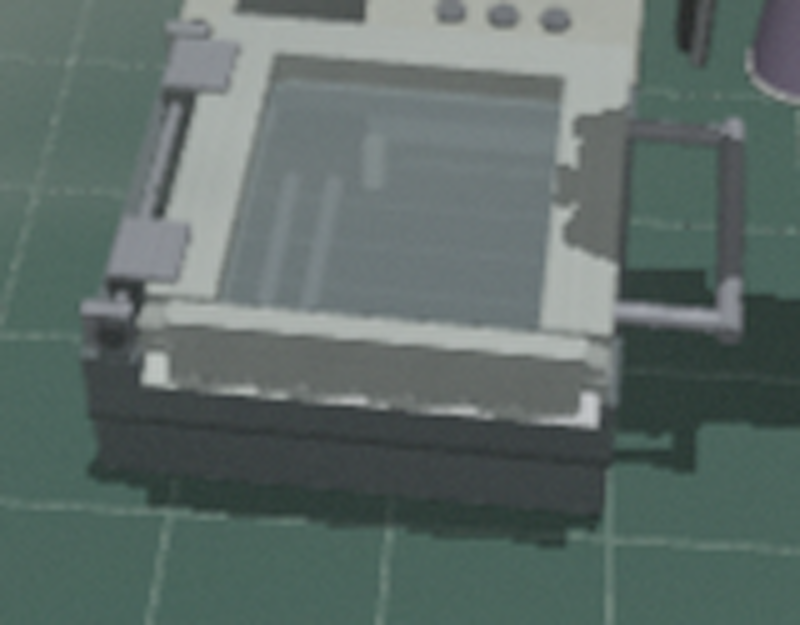

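```bash
python3 - <<'E'
from h import *
import pickle
o,w,T,D=pickle.load(open("S9.pkl","rb"))
c=lambda x,y:(160+(x+.5)/4-.5,120+(y+.5)/4-.5)
d=lambda x,y:(190+(x+.5)/5-.5,160+(y+.5)/5-.5)
for n,a,z in(("strip out rear",(273,110),133),("strip in rear",(294,110),133),("strip out front",(259,425),133),("in 350",(283,350),133),("out 350",(262,350),133),("lead rear",(610,155),102),("lead front",(610,400),102),("win R rear",(617,152),116),("win R front",(618,400),116),("winrear",(340,148),116)):print(n,pw(T,c(*a),z).round(1))
for n,a,z in(("strip rear out",(150,315),133),("rear in",(152,297),133),("front in",(607,345),133),("front out",(605,350),133)):print("D",n,pw(D,d(*a),z).round(1))
for a in((283,125),(282,200),(281,280)):print("bar",pw(w,a,102).round(1))
for a in((283,120),(282,288)):print("bar ends",pw(w,a,104).round(1))
E
```

```text
strip out rear [671.1  -2.2 133. ]
strip in rear [670.9 -13.5 133. ]
strip out front [502.8   5.1 133. ]
in 350 [541.7  -7.4 133. ]
out 350 [542.    3.6 133. ]
lead rear [ 650.3 -182.6  102. ]
lead front [ 515.5 -178.4  102. ]
win R rear [ 648.1 -185.5  116. ]
win R front [ 513.8 -181.8  116. ]
winrear [654.1 -36.1 116. ]
D strip rear out [677.5  -1.3 133. ]
D rear in [678.3 -11.1 133. ]
D front in [491.2   0.6 133. ]
D front out [492.    3.3 133. ]
bar [437.4 -41.9 102. ]
bar [434.9 -95.4 102. ]
bar [ 431.8 -160.8  102. ]
bar ends [437.5 -38.5 104. ]
bar ends [ 432.4 -166.8  104. ]
```

Call:
{"op": "carry_out", "data": {"plan": "0 0.0015 0.006 0 0 0 0.55;0 0 0.016 0 0 0 0.55;0 0 0.024 0 0 0 0.55;0 0 0.026 0 0 0 0.55;0 0 0.02 0 0 0 0.55;0 0 0.014 0 0 0 0.55;0 0 0.007 0 0 0 0.55;0 0 0.002 0 0 0 0.55"}}

```text
time: 16.12
position: [433.8, -103.3, 92.9]
ee_rot: [[0.035, 0.999, -0.002], [0.999, -0.035, 0.001], [0.001, -0.002, -1.0]]
force: [-0.4, 0.1, -0.2]
finger_gap: 47.0
```

Call:
{"op": "carry_out", "data": {"plan": "0 0 0 0 0 0 0.55;0 0 0 0 0 0 0.35;0 0 0 0 0 0 0.2;0 0 0 0 0 0 0.1;0 0 0 0 0 0 0;0 0 0 0 0 0 0;0 0 0 0 0 0 0;0 0 0 0 0 0 0", "grip_force": 40}}

```text
time: 16.78
position: [434.6, -103.9, 94.9]
ee_rot: [[0.035, 0.999, 0.0], [0.999, -0.035, -0.001], [-0.001, 0.0, -1.0]]
force: [-3.0, -0.2, 6.2]
finger_gap: 10.4
```

```bash
python3 - <<'E'
from h import *
import pickle
o,w=wcam();D=snapshot("side")
print(o["position"],o["force"],o["torque"],o["finger_gap"])
cv2.imwrite("pics/w10.png",w["pixels"][:,:,::-1]);crop(D,"s10.png",190,130,350,255,5)
E
```

```text
[ 434.62605277 -103.87751074   94.86004052] [-2.99568712 -0.20982409  6.15392527] [ 0.03270531  0.46921192 -0.07422672] 10.410034756255879
```

View pics/w10.png

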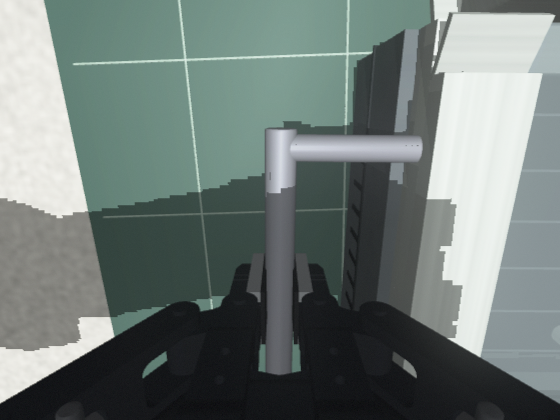

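View pics/s10.png

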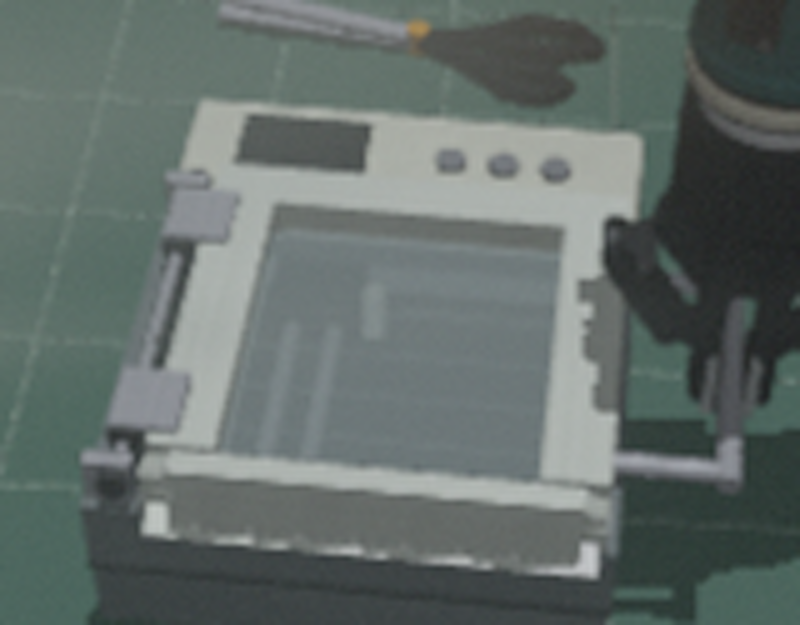

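```bash
python3 - <<'E'
import numpy as np
a=np.concatenate([[0,.01],np.arange(.03,.801,.025)]);a=np.append(a,.80)
f=lambda a:np.array([260*(1-np.cos(a))+2*np.sin(a),260*np.sin(a)-2*np.cos(a)+2])
p=None
q=np.zeros(2)
for i in range(1,len(a)):
    r=np.round((f(a[i])-q)*2)/2; q=q+r
    print(round(a[i],3),"0 %.4f %.4f"%(r[0]/1e3,-r[1]/1e3))
E
```

```text
0.01 0 0.0000 -0.0025
0.03 0 0.0000 -0.0055
0.055 0 0.0005 -0.0065
0.08 0 0.0005 -0.0065
0.105 0 0.0005 -0.0065
0.13 0 0.0010 -0.0060
0.155 0 0.0010 -0.0065
0.18 0 0.0010 -0.0065
0.205 0 0.0015 -0.0065
0.23 0 0.0015 -0.0065
0.255 0 0.0015 -0.0060
0.28 0 0.0015 -0.0065
0.305 0 0.0020 -0.0060
0.33 0 0.0020 -0.0065
0.355 0 0.0025 -0.0060
0.38 0 0.0025 -0.0060
0.405 0 0.0025 -0.0060
0.43 0 0.0025 -0.0060
0.455 0 0.0030 -0.0060
0.48 0 0.0030 -0.0060
0.505 0 0.0030 -0.0055
0.53 0 0.0030 -0.0055
0.555 0 0.0035 -0.0060
0.58 0 0.0035 -0.0055
0.605 0 0.0040 -0.0050
0.63 0 0.0035 -0.0055
0.655 0 0.0040 -0.0055
0.68 0 0.0040 -0.0050
0.705 0 0.0045 -0.0050
0.73 0 0.0040 -0.0050
0.755 0 0.0045 -0.0045
0.78 0 0.0045 -0.0050
0.8 0 0.0040 -0.0035
```

Call:
{"op": "carry_out", "data": {"plan": "0 0 -0.0025 0 0 0 0;0 0 -0.0055 0 0 0 0;0 0.0005 -0.0065 0 0 0 0;0 0.0005 -0.0065 0 0 0 0;0 0.0005 -0.0065 0 0 0 0;0 0.001 -0.006 0 0 0 0;0 0.001 -0.0065 0 0 0 0;0 0.001 -0.0065 0 0 0 0"}}

```text
time: 17.55
position: [438.1, -104.0, 141.1]
ee_rot: [[0.035, 0.999, -0.002], [0.999, -0.035, -0.0], [-0.0, -0.002, -1.0]]
force: [-2.7, -0.9, -3.2]
finger_gap: 10.5
```

```bash
python3 - <<'E'
from h import *
import pickle
o,w=wcam();D=snapshot("side");T=snapshot("top")
print(o["position"],o["force"],o["torque"],o["finger_gap"])
cv2.imwrite("pics/w11.png",w["pixels"][:,:,::-1]);crop(D,"s11.png",190,130,350,255,5)
E
```

```text
[ 438.13256462 -103.99697132  141.14224881] [-2.66744423 -0.91226109 -3.23656509] [-0.33449678  0.80613555 -0.12320522] 10.47459484063879
```

View pics/s11.png

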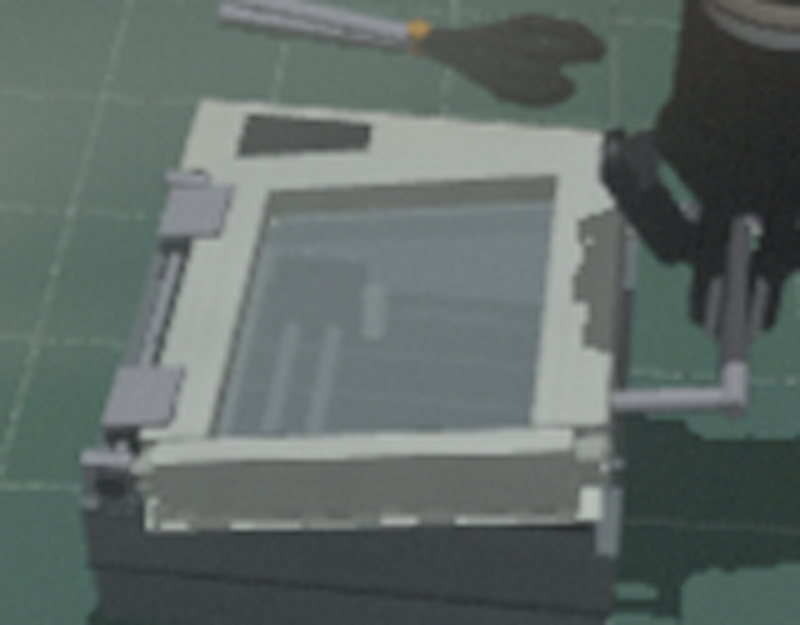

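Call:
{"op": "carry_out", "data": {"plan": "0 0.0015 -0.0065 0 0 0 0;0 0.0015 -0.0065 0 0 0 0;0 0.0015 -0.006 0 0 0 0;0 0.0015 -0.0065 0 0 0 0;0 0.002 -0.006 0 0 0 0;0 0.002 -0.0065 0 0 0 0;0 0.0025 -0.006 0 0 0 0;0 0.0025 -0.006 0 0 0 0"}}

```text
time: 18.37
position: [451.2, -104.6, 190.7]
ee_rot: [[0.035, 0.999, -0.007], [0.999, -0.035, -0.0], [-0.001, -0.007, -1.0]]
force: [-10.3, -2.7, 1.6]
finger_gap: 10.0
```

Call:
{"op": "carry_out", "data": {"plan": "0 0.0025 -0.006 0 0 0 0;0 0.0025 -0.006 0 0 0 0;0 0.003 -0.006 0 0 0 0;0 0.003 -0.006 0 0 0 0;0 0.003 -0.0055 0 0 0 0;0 0.003 -0.0055 0 0 0 0;0 0.0035 -0.006 0 0 0 0;0 0.0035 -0.0055 0 0 0 0"}}

```text
time: 19.03
position: [473.7, -105.6, 237.3]
ee_rot: [[0.035, 0.999, -0.011], [0.999, -0.035, -0.001], [-0.001, -0.011, -1.0]]
force: [-17.1, -2.8, 8.7]
finger_gap: 10.3
```

```bash
python3 - <<'E'
from h import *
o,w=wcam();D=snapshot("side")
print(o["position"],o["force"],o["torque"],o["finger_gap"],o["joint_positions"])
cv2.imwrite("pics/w12.png",w["pixels"][:,:,::-1]);crop(D,"s12.png",190,90,350,215,5)
E
```

```text
[ 473.69982641 -105.57074076  237.28533526] [-17.06344661  -2.83340704   8.66772275] [-0.38072643  3.80077178 -0.12230532] 10.30246925533249 [ 0.59356823  0.24892952 -0.50895767  1.96732044  0.14815383  0.97183983
 -0.02224028]
```

View pics/s12.png

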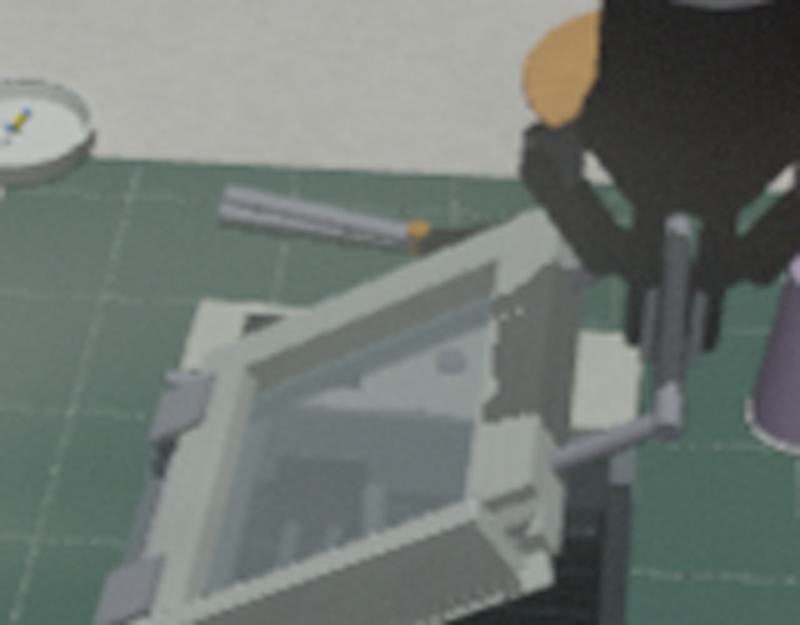

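View pics/w12.png

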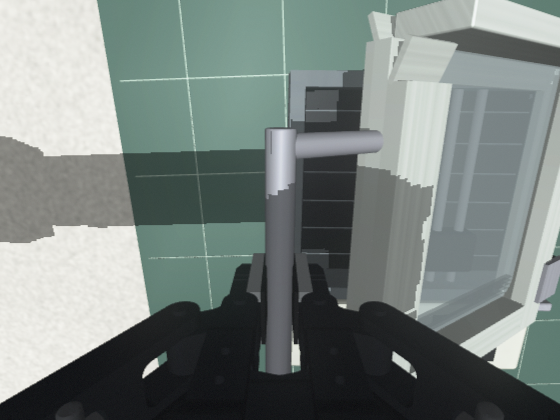

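Call:
{"op": "carry_out", "data": {"plan": "0 -0.0015 -0.001 0 0 0 0;0 -0.0015 -0.001 0 0 0 0;0 0 0 0 0 0 0"}}

```text
time: 19.38
position: [475.3, -105.6, 240.2]
ee_rot: [[0.035, 0.999, 0.001], [0.999, -0.035, -0.001], [-0.001, 0.001, -1.0]]
force: [-3.7, -2.3, 1.5]
finger_gap: 10.5
```

```bash
python3 - <<'E'
import numpy as np
a=[.564,.575,.595,.62,.645,.67,.695,.72,.745,.77,.785]
f=lambda a:260*np.array([-np.cos(a),np.sin(a)])
q=f(a[0])
for x in a[1:]:
    r=np.round((f(x)-q)*2)/2; q=q+r
    print(x,"0 %.4f %.4f"%(r[0]/1e3,-r[1]/1e3), q+[695.1,101.2])
E
```

```text
0.575 0 0.0015 -0.0025 [476.8678656  242.68844956]
0.595 0 0.0030 -0.0040 [479.8678656  246.68844956]
0.62 0 0.0035 -0.0055 [483.3678656  252.18844956]
0.645 0 0.0040 -0.0055 [487.3678656  257.68844956]
0.67 0 0.0040 -0.0050 [491.3678656  262.68844956]
0.695 0 0.0040 -0.0050 [495.3678656  267.68844956]
0.72 0 0.0045 -0.0050 [499.8678656  272.68844956]
0.745 0 0.0040 -0.0050 [503.8678656  277.68844956]
0.77 0 0.0045 -0.0045 [508.3678656  282.18844956]
0.785 0 0.0030 -0.0030 [511.3678656  285.18844956]
```

Call:
{"op": "carry_out", "data": {"plan": "0 0.0015 -0.0025 0 0 0 0;0 0.003 -0.004 0 0 0 0;0 0.0035 -0.0055 0 0 0 0;0 0.004 -0.0055 0 0 0 0;0 0.004 -0.005 0 0 0 0;0 0.004 -0.005 0 0 0 0;0 0.003 -0.0035 0 0 0 0;0 0 0 0 0 0 0", "grip_force": 50}}

```text
time: 20.05
position: [498.2, -106.6, 271.7]
ee_rot: [[0.035, 0.999, -0.001], [0.999, -0.035, -0.001], [-0.001, -0.001, -1.0]]
force: [-5.7, -3.3, 4.6]
finger_gap: 10.5
```

```bash
python3 - <<'E'
from h import *
import pickle
o,w=wcam();D=snapshot("side");T=snapshot("top")
pickle.dump((o,w,T,D),open("S13.pkl","wb"))
print(o["position"],o["force"],o["torque"],o["finger_gap"])
cv2.imwrite("pics/w13.png",w["pixels"][:,:,::-1]);crop(D,"s13.png",190,80,350,205,5);crop(T,"t13.png",160,120,360,270,4)
E
```

```text
[ 498.22840158 -106.63094246  271.65762957] [-5.71269316 -3.3463426   4.63865552] [-0.83897786  1.703466   -0.11469958] 10.514552214899396
```

View pics/s13.png

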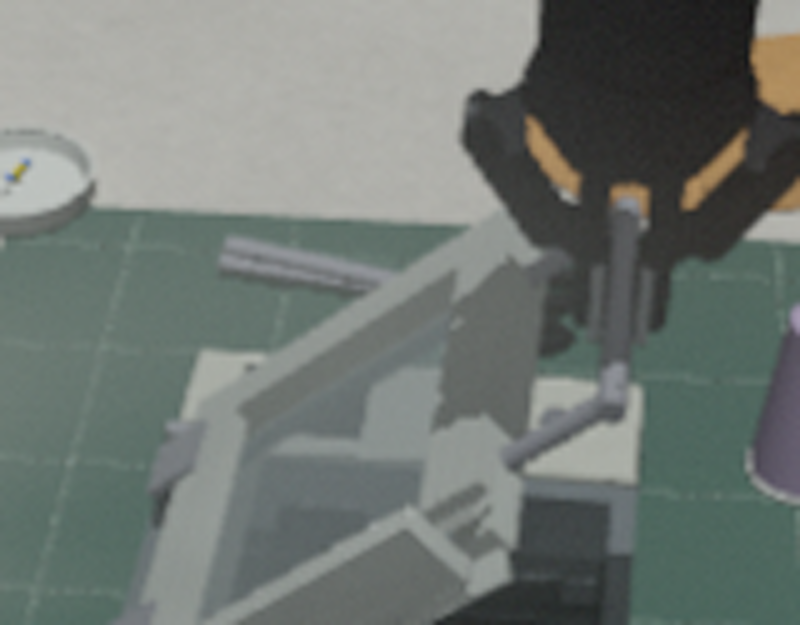

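View pics/w13.png

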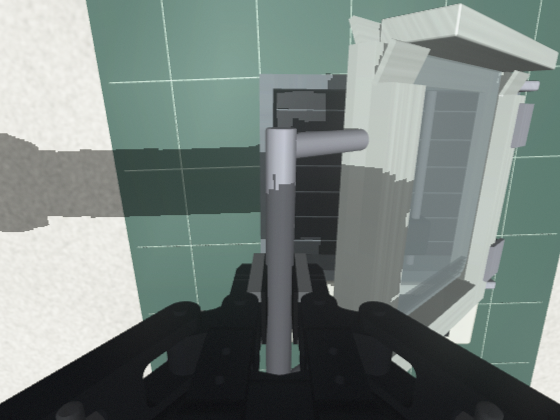

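```bash
python3 - <<'E'
from h import *
import pickle
o,w,T,D=pickle.load(open("S13.pkl","rb"))
d=lambda x,y:(190+(x+.5)/5-.5,80+(y+.5)/5-.5)
def py(s,uv,y):
    R=np.array(s["R"]);t=np.array(s["t"]);v=R.T@np.array([(uv[0]-s["cx"])/s["fx"],(uv[1]-s["cy"])/s["fy"],1]);c=-R.T@t
    return c+v*(y-c[1])/v[1]
for a,y in(((613,398),-41),((613,390),-41),((626,206),-171)):
  X=py(D,d(*a),y);print(X.round(1),"alpha",np.arctan2(X[2]-104,694.4-X[0])+.008)
E
```

```text
[500.4 -41.  279.2] alpha 0.7425748088041215
[500.7 -41.  283. ] alpha 0.7538902357846088
[ 495.4 -171.   273.3] alpha 0.7127229100478866
```

Call:
{"op": "carry_out", "data": {"plan": "0 0.002 -0.003 0 0 0 0;0 0.004 -0.0045 0 0 0 0;0 0.004 -0.0045 0 0 0 0;0 0.003 -0.003 0 0 0 0;0 0 0 0 0 0 0;0 0 0 0 0 0 0;0 0 0 0 0 0 0"}}

```text
time: 20.78
position: [511.3, -107.2, 286.1]
ee_rot: [[0.035, 0.999, 0.0], [0.999, -0.035, -0.001], [-0.001, 0.0, -1.0]]
force: [-3.0, -4.7, 1.8]
finger_gap: 10.3
```

```bash
python3 - <<'E'
from h import *
import pickle
o,w=wcam();D=snapshot("side");T=snapshot("top")
pickle.dump((o,w,T,D),open("S14.pkl","wb"))
print(o["position"],o["force"],o["torque"],o["finger_gap"])
crop(D,"s14.png",190,80,350,205,5)
cv2.imwrite("pics/w14.png",w["pixels"][:,:,::-1]);crop(T,"t14.png",160,120,360,270,4)
E
```

```text
[ 511.31998526 -107.22174794  286.06664582] [-3.01483152 -4.67307699  1.84438995] [-0.89888382  1.22693653 -0.07464285] 10.273960974306366
```

View pics/s14.png

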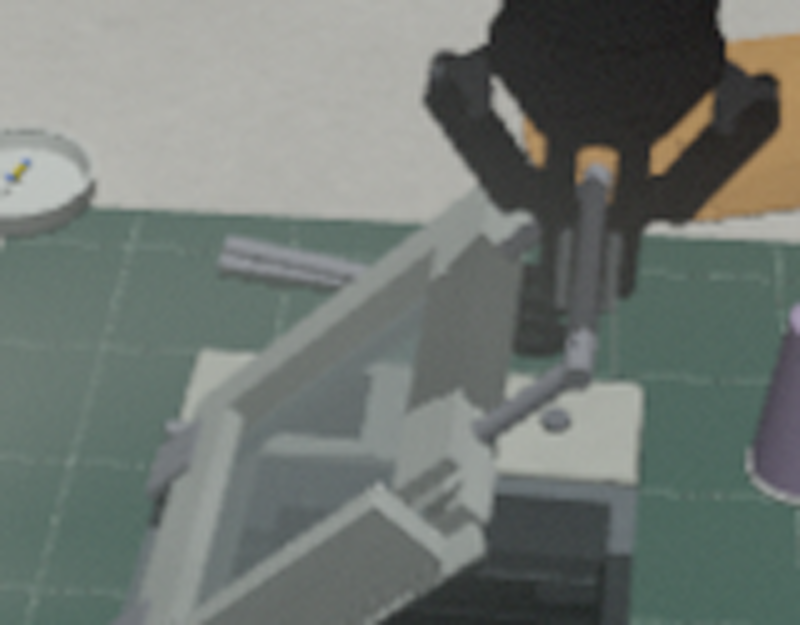

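View pics/t14.png

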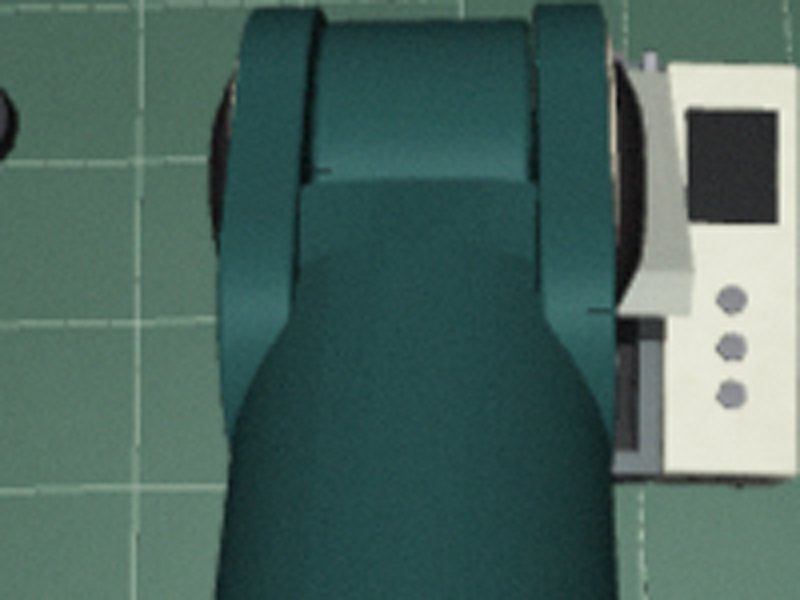

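```bash
python3 - <<'E'
from h import *
import pickle
o,w,T,D=pickle.load(open("S14.pkl","rb"))
d=lambda x,y:(190+(x+.5)/5-.5,80+(y+.5)/5-.5)
def py(s,uv,y):
    R=np.array(s["R"]);t=np.array(s["t"]);v=R.T@np.array([(uv[0]-s["cx"])/s["fx"],(uv[1]-s["cy"])/s["fy"],1]);c=-R.T@t
    return c+v*(y-c[1])/v[1]
for a,y in(((580,375),-41.5),((580,367),-41.5),((596,172),-171)):
  X=py(D,d(*a),y);print(X.round(1),"alpha",np.arctan2(X[2]-104,694.4-X[0])+.008)
# window right-front outer corner in top: guard local(-210,?,+12)
for a in range(60,90,5):
  al=a/100; x=694.0-7-210*np.cos(al)+12*np.sin(al)*-1*-1; 
  X=np.array([694.4-.0+(-210*np.cos(al)+12*np.sin(al)),-210,104+210*np.sin(al)+12*np.cos(al)])
  uv=proj(T,X);print(al,((uv[0]-160)*4,(uv[1]-120)*4))
E
```

```text
[513.2 -41.5 288.7] alpha 0.8028709277819098
[513.4 -41.5 292.4] alpha 0.8134303192374198
[ 508.8 -171.   288.8] alpha 0.7913759506047184
0.6 (np.float64(692.777280962594), np.float64(336.4243077358751))
0.65 (np.float64(694.121401811255), np.float64(319.1994647813772))
0.7 (np.float64(695.3741078728465), np.float64(300.90847273726354))
0.75 (np.float64(696.5277139627105), np.float64(281.59899590431723))
0.8 (np.float64(697.5747994349599), np.float64(261.32721334888697))
0.85 (np.float64(698.5082998520265), np.float64(240.15780639864124))
```

Call:
{"op": "carry_out", "data": {"plan": "0 -0.0025 0.0025 0 0 0 0;0 -0.0045 0.0045 0 0 0 0;0 -0.0045 0.005 0 0 0 0;0 -0.004 0.005 0 0 0 0;0 -0.004 0.005 0 0 0 0;0 -0.004 0.005 0 0 0 0;0 -0.003 0.004 0 0 0 0;0 -0.0015 0.002 0 0 0 0"}}

```text
time: 21.6
position: [483.6, -106.0, 253.0]
ee_rot: [[0.035, 0.999, 0.002], [0.999, -0.035, -0.001], [-0.001, 0.002, -1.0]]
force: [-3.8, -3.9, 3.5]
finger_gap: 9.9
```

Call:
{"op": "carry_out", "data": {"plan": "0 0 0 0 0 0 0;0 0 0 0 0 0 0;0 0 0 0 0 0 0;0 0 0 0 0 0 0"}}

```text
time: 21.93
position: [483.7, -106.0, 253.2]
ee_rot: [[0.035, 0.999, 0.001], [0.999, -0.035, -0.001], [-0.001, 0.001, -1.0]]
force: [-4.2, -3.4, 2.7]
finger_gap: 10.0
```

```bash
python3 - <<'E'
from h import *
import pickle
o,w=wcam();D=snapshot("side");T=snapshot("top")
pickle.dump((o,w,T,D),open("S15.pkl","wb"))
print(o["position"],o["force"],o["torque"],o["finger_gap"],o["qvel"].round(4))
x,y,z=o["position"];print(np.arccos((695.1-x)/260)+.008,np.arcsin((z-101.2)/260)+.008)
crop(D,"s15.png",190,90,350,215,5)
cv2.imwrite("pics/w15.png",w["pixels"][:,:,::-1]);crop(T,"t15.png",160,120,360,270,4)
E
```

```text
[ 483.74515272 -105.98268964  253.22277374] [-4.18144295 -3.37036696  2.72150881] [-0.7966481   0.81332162 -0.05716904] 9.950053097168356 [-0.0013 -0.0006  0.0002  0.      0.0013  0.002  -0.002 ]
0.6296764126715539 0.632513876896826
```

View pics/s15.png

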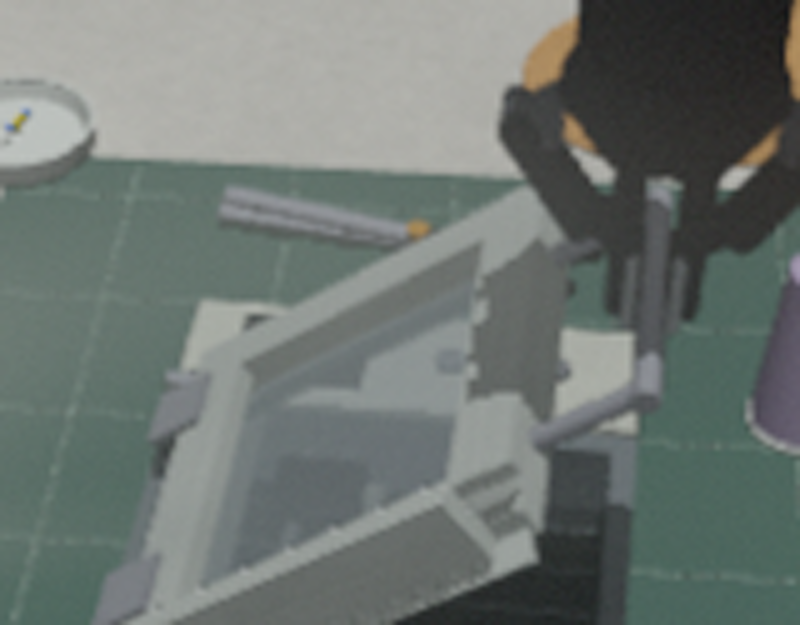

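View pics/t15.png

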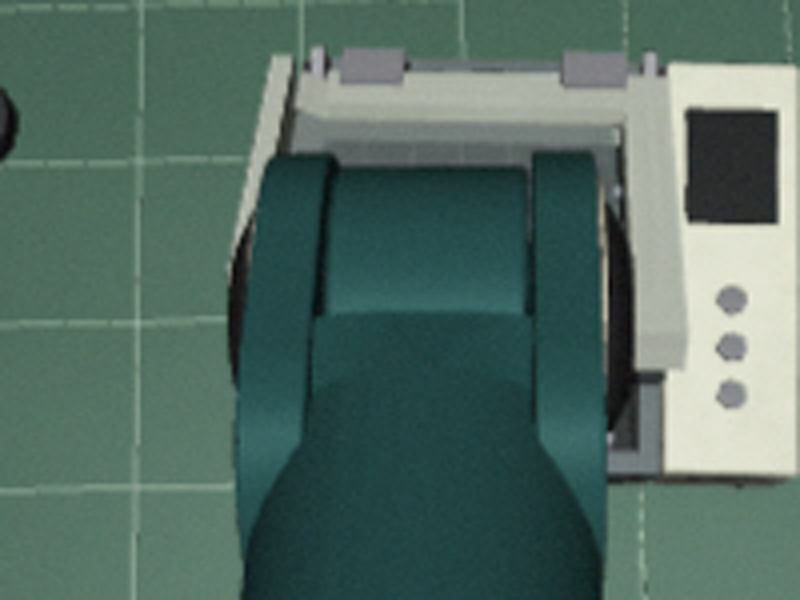

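View pics/w15.png

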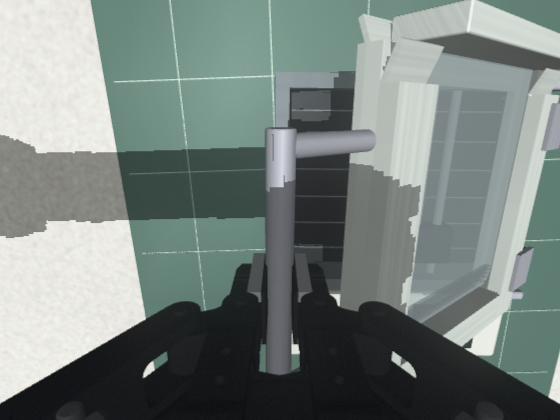

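```bash
python3 - <<'E'
from h import *
import pickle
o,w,T,D=pickle.load(open("S15.pkl","rb"))
d=lambda x,y:(190+(x+.5)/5-.5,90+(y+.5)/5-.5)
def py(s,uv,y):
    R=np.array(s["R"]);t=np.array(s["t"]);v=R.T@np.array([(uv[0]-s["cx"])/s["fx"],(uv[1]-s["cy"])/s["fy"],1]);c=-R.T@t
    return c+v*(y-c[1])/v[1]
for a,y in(((649,395),-40.5),((658,188),-170)):
  X=py(D,d(*a),y);print(X.round(1),"alpha",np.arctan2(X[2]-104,694.4-X[0])+.008)
print(close_job())
E
```

```text
[485.3 -40.5 258. ] alpha 0.6426949416548668
[ 480.9 -170.   259. ] alpha 0.6360238704571464
the job is handed in; nothing more can be done
None
```

The new pane is in the shut guard with its strip against the rails. The guard has been tried on its springs and is now held by the handle at about 0.63–0.64 rad, roughly 5 degrees below balance. I handed the job in at about 22 s; no verdict is reported.

- **Pane:** I slid it in until the strip pushed back with about 20 N, then released it. Images put the strip's inner face within about 1 mm of the rail ends, at y ≈ -9.5 against an expected -9.1. It stopped some 13 mm earlier than I had first worked out. That was my error: I had put the slot's home point on the guard's centre line, and the corrected position agrees with where it stopped.
- **Raising the guard:** I lifted it to about 0.79–0.80 rad, by both the arm's position and the images, and held it there about 0.25 s. It was in the fingers throughout and never near its stop.
- **Handle grip:** The bar seems to have slipped about 4 mm between the fingers early in the lift. The arm was then pushing the bar towards the hinge with about 19 N, so I corrected the path.
- **Final hold:** I eased it back down. The guard angle is 0.630–0.633 rad from the arm and 0.636–0.643 rad from the images. The arm is still and the grip is firm, with only a few newtons on the tool. After the lift I judged the pane by eye only; the strip looked unchanged against the frame.
- **Other items:** The arm never touched the shears, thread cone or fabric weight. I did not measure their positions again at the end.

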